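# Swing out a drying rail and hang two washed visor frames on it

## Robot

A 6-joint arm with a two-finger parallel gripper is mounted at the origin on the work surface; the furniture and walls round the work are solid. World frame = base frame: x ahead of the robot, y to its left, z up, the work surface at z = 0. Lengths are in m, angles in rad, forces in N, time in s.
With the tool pointing down it reaches from about 0.375 to 0.975 m from the base axis. Payload 3.8 kg.
Tool frame: the origin (TCP) lies on the centre line of the jaws, within the pads' length; the fingertips stand 25 mm ahead of it and the grasp point (between the pads) lies 6 mm ahead of it (ctrl.nose_length is the distance from the TCP to the fingertips, in m); z points along the fingers, y is the direction in which the jaws open and shut (so a half turn about z gives the same grasp; the last joint's range is limited). The gripper opens to 85 mm and grips with 20 to 120 N. Pads are 22 mm wide; open, the fingers measure 114 mm over their backs; the gripper's body (76 mm by 85 mm) begins 54 mm behind the grasp point. The pads swing forward as they close: fully open they stand 13 mm farther back than shut.
Start: joints at [-1.371, 0.264, 1.604, -0, 1.274, -0.037], TCP at [0.158, -0.656, 0.223] pointing down, gripper open.
Joint ranges: [-2.63, 2.63], [-0.94, 2.18], [0.31, 2.57], [-1.31, 4.45], [0, 2.66], [-2.55, 2.55]. Speed limits (rad/s): [2.57, 2.57, 3.14, 3.14, 3.14, 3.14].

## Interface

Orientations are given as a unit quaternion [x, y, z, w].
In Python, from bench import ctrl, eyes, job gives the robot as it stands.
- The arm moves only by the shell command python3 -m inch 'ROWS' [OPENING] [FORCE]. ROWS is JSON, a list of rows, each a list of 6 numbers: the shift along the tool's x, y, z in m, then the turn, a rotation vector about the tool's x, y, z in degrees. A call has 1 to 12 rows; each row shifts and turns the commanded pose from where the row before left it, along the tool's axes as they then stand; what a row does not reach is not made up. A row lasts 1/10 s, in which the tool goes at most 50 mm and 8.59 degrees, less where a joint would pass 70% of its speed; a pose out of reach is approached as far as the arm can. A call is refused whole if a number of a shift passes 0.05 or a number of a turn 8.59, either way. A call with a gripper value outside its range is refused whole. OPENING is the opening in per cent of the stroke, from 0 (shut) to 100 (fully open), set as the call begins (- or left out, the last holds). The fingers move at their own pace and stop on an object; FORCE is the grip in N (left out, the last holds). Time passes only in rows, so rows that do not move let the fingers close. It gives the time, the measured TCP pose, the force and the opening at its end, in the units of the state.
- ctrl.state(): the state, without advancing time (a new reading comes with each control period).
- eyes.read_camera(name): name is "side" or "top"; returns a dict with "image" (384x512x3 uint8, red, green, blue), "intrinsics" (3x3 intrinsics, pixels), "R" (3x3) and "t" (3): a world point X has camera coordinates R X + t. Camera axes: x right, y down, z forward; pixel columns grow to the right and rows downward; lengths in m; the calibration is good to about 2 mm. A picture is of the moment at which its call begins. There is no depth.
- job.close_job(): hands the job in, once; it reports no verdict.
The state is a dict: "time_s": time; "joint_positions": joint angles; "qd": joint speeds; "effort": joint torques, N m; "tool_pos": TCP position; "ee_rot": TCP orientation; "ft_force": force on the tool from outside, world axes, zero at the start; "torque": the same for the moment, N m; "gripper_width": finger opening in m.
Only numpy, scipy, OpenCV 4.12 (cv2) and the standard library are available. Lean on these libraries where they do the work, as an engineer would, in place of code of your own. Each camera call takes 0.05 s, during which the arm holds its last target.

## Task

Get the washed face-shield frames drying: pinch the two blue tabs on top of the drying stand to unlock its rail, turn the rail over the drip tray as far as it goes and let the tabs spring back out so that it is locked there. Then lift the white and the green frame one at a time out of the slanted wash rack and hang each over the rail by its forehead band, arms straight down on either side, not touching each other, and leave them hanging still. Do not let a frame fall, and leave the small bowl, the timer and the clamp lying on the worktop where they are.

Things in the scene. Friction and masses are not known exactly. Their poses are not given: they have to be found in the camera images.
- stand: Drying stand, fixed. Origin: worktop, on the axis of its round post (19 mm thick). White base 300 x 172 mm with a steel drip tray (212 x 160 mm, rim 33 mm high) on the stand's -x side, 40 to 252 mm from the post axis. Under the turning head a grey index plate, 62 mm across, its catch lugs up to 164 mm high. z is up.
- rail (a joint): Angle (rad) of head and rail about the post: 0 = turned aside, locked (start); 1.4 = end stop, rail over the middle of the drip tray along the stand's -x, where it locks again. Grows clockwise seen from above. Free to turn (0.03 N m) only while both tabs are pressed in 4 mm or more; let go within 0.04 rad of the end stop, the tabs spring out and lock it.
- tab_a (a joint): Travel (m) of one blue tab towards the other: 0 = sprung out, 0.006 = fully pressed. Its spring gives 2.7 N at rest, 8 N fully pressed.
- tab_b (a joint): Travel (m) of the opposite blue tab, likewise.
- tabs_mid (a point): Point on the post axis midway between the blue tabs, 205 mm above the worktop, the height to pinch them; turns with the rail: x along the rail, y from tab b to tab a. The tabs are upright plates 24 mm wide (along x), 184 to 220 mm above the worktop; outer faces 50 mm apart when out, 38 mm when pressed. Pinch along y from above; turn about the vertical through this point.
- rail_mid (a point): Point on the rail's axis, 115 mm from the post axis, 180 mm above the worktop; x along the rail to its free end, z up. The rail is a level steel bar 10 mm thick, free from x = -75 to +85 mm here, its end turned up 20 mm. A hung frame has its origin 5 mm above this axis, its x along the rail (either way), its z up.
- rack: Wash rack, fixed: steel sheet 226 x 196 mm, 10 mm high, with two wire hoops 188 mm wide, 100 mm apart along x, that lean 35 degrees to its -x side, tops about 75 mm up. Origin: worktop, at the foot of the nearer hoop; x points away from the robot at yaw 0, z up. Each hoop carries one frame; which is in which varies.
- frame_white: White rigid head frame of a face shield, loose, about 70 g: a U-shaped band 4 mm thick, 18 mm wide. Origin: middle of the underside of the forehead band, the point that rests on the rail. x = across the 18 mm (normal of the U's plane), y = temple to temple, z = from arms to forehead. Arms end in rubber pads at y = +-59 mm, z = -129 mm; over 105 mm free between them.
- frame_white_grip (a point): Centre of the white frame's clip block, 36 mm above its origin along its z: 18 (x) x 44 (y) x 12 mm (z), in the middle of an outer arc 156 mm wide; 26 mm open between block and forehead band. Pinch it across x, fingers pointing along -z. Frames start lying on a hoop, arms down, z leaning 35 degrees from vertical to the rack's -x side; draw them out along their own +z.
- frame_green: The same head frame in green, in the other hoop; same size, origin and axes as the white one.
- frame_green_grip (a point): Centre of the green frame's clip block, as on the white one.
- haemostat: Bystander: steel ring-handled clamp lying flat, 56 x 140 x 7 mm. Origin: centre of its underside.
- gallipot: Bystander: small steel bowl 79 mm wide, 40 mm high. Origin: centre of its underside.
- timer: Bystander: white timer with black dial, 62 x 62 x 44 mm. Origin: centre of its underside.

How it is judged:
On the way, in this order (a step that is already met when the one before it is completed fails the run):
1. the rail stands over the drip tray against its end stop, the tabs sprung out, locked (value of joint rail above 1.32 rad and value of joint each of tab_a, tab_b below 0.002 m), for 0.2 s.
2. one frame hangs on the locked rail, let go (all of step 1 and ((x of frame_white in the frame of rail_mid between -0.08 and 0.088 m and y of frame_white in the frame of rail_mid between -0.015 and 0.015 m and z of frame_white in the frame of rail_mid between 0 and 0.012 m and angle between frame_white's own z axis and vertical below 0.3 rad and angle between the x axis of frame_white and the x axis of rail_mid, either way round below 0.45 rad and linear speed of frame_white below 0.03 m/s and contact force between frame_white and the fingers below 0.05 N) or (x of frame_green in the frame of rail_mid between -0.08 and 0.088 m and y of frame_green in the frame of rail_mid between -0.015 and 0.015 m and z of frame_green in the frame of rail_mid between 0 and 0.012 m and angle between frame_green's own z axis and vertical below 0.3 rad and angle between the x axis of frame_green and the x axis of rail_mid, either way round below 0.45 rad and linear speed of frame_green below 0.03 m/s and contact force between frame_green and the fingers below 0.05 N))), for 0.2 s.
At the end, for the whole second after the job is handed in: Rail locked over the drip tray (over 1.32 rad, tabs out within 2 mm); each frame rests on it by its forehead band (middle within 15 mm of the rail axis sideways), upright within 0.3 rad, square to the rail within 0.45 rad, still, let go; the frames do not touch each other (all of step 1 and x of frame_white in the frame of rail_mid between -0.08 and 0.088 m and y of frame_white in the frame of rail_mid between -0.015 and 0.015 m and z of frame_white in the frame of rail_mid between 0 and 0.012 m and angle between each of frame_white, frame_green's own z axis and vertical below 0.3 rad and angle between the x axis of each of frame_white, frame_green and the x axis of rail_mid, either way round below 0.45 rad and linear speed of each of frame_white, frame_green below 0.03 m/s and contact force between each of frame_white, frame_green and the fingers below 0.05 N and x of frame_green in the frame of rail_mid between -0.08 and 0.088 m and y of frame_green in the frame of rail_mid between -0.015 and 0.015 m and z of frame_green in the frame of rail_mid between 0 and 0.012 m and contact force between frame_white and frame_green below 0.02 N).
It fails at once if a frame falls onto the worktop, rack or tray (height (world z) of any of frame_white, frame_green below 0.085 m).
It fails at once if the bowl, timer or clamp is moved by more than 20 mm (distance of any of gallipot, timer, haemostat from where it was at the start of the episode above 0.02 m).
It also fails if it takes over 64 s, if anything falls off the work surface, if the arm or the gripper's body presses on something with over 40 N, if the wrist force passes 120 N, or if a joint passes its speed limit or range.

## Working session

There is one attempt and no reset: what is moved stays moved. The work goes in short steps, Python scripts to look and compute and a shell command to move; the robot and the scene stay as the last step left them, time stands still between calls to the robot, and variables do not carry over. Pictures are saved under pics/ and viewed, and the job is handed in when it is done.

```bash
ls; mkdir -p pics; python3 - <<'E'
from bench import ctrl, eyes
import cv2
print(ctrl.state(), ctrl.nose_length)
for n in ("side","top"):
    c=eyes.read_camera(n); cv2.imwrite(f"pics/{n}0.png",c["image"][:,:,::-1]); print(n,c["intrinsics"],c["R"],c["t"])
E
```

```text
pics
{'time_s': 0.0, 'joint_positions': array([-1.37090892e+00,  2.64739668e-01,  1.60537614e+00, -5.55765704e-06,
        1.27368107e+00, -3.68972416e-02]), 'qd': array([ 3.22883114e-05,  1.98960841e-03,  2.10288075e-03,  1.07436102e-03,
       -6.81807803e-04, -2.52554180e-04]), 'effort': array([ 5.92775832e-04, -5.15118062e+01, -3.67311144e+01, -3.98067932e-04,
        1.29368642e-02,  4.60910243e-06]), 'tool_pos': array([ 0.15819065, -0.65543647,  0.22146997]), 'ee_rot': array([ 9.92999112e-01,  1.18116676e-01, -9.23644528e-05, -1.09823519e-03]), 'ft_force': array([ 0.289038  , -0.0410685 ,  0.80568526]), 'torque': array([ 0.00514504, -0.00010017, -0.00101017]), 'gripper_width': 0.08517289159442626} 0.025
side [[351.55905403   0.         253.06270905]
 [  0.         351.55905403 190.63599021]
 [  0.           0.           1.        ]] [[ 0.98992075 -0.14020309  0.02000004]
 [-0.07312117 -0.62692618 -0.77563964]
 [ 0.12128562  0.76635935 -0.63085905]] [-0.50079935  0.07786432  1.01881106]
top [[355.88850997   0.         251.31612318]
 [  0.         355.88850997 194.46756021]
 [  0.           0.           1.        ]] [[-0.01470688 -0.99983537 -0.01062694]
 [-0.99724476  0.01543996 -0.07255688]
 [ 0.07270901  0.00953057 -0.99730766]] [-0.06122857  0.52705144  1.2466569 ]
```

View pics/side0.png

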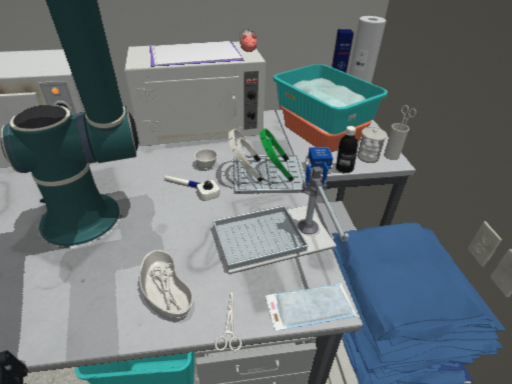

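View pics/top0.png

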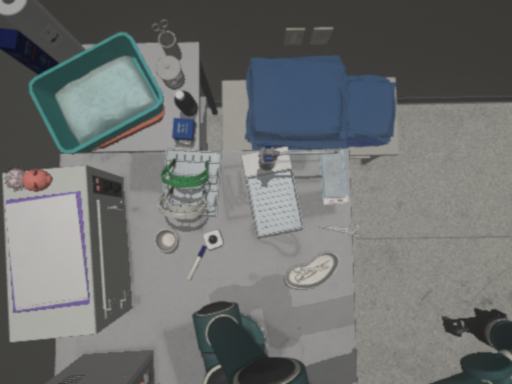

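```bash
python3 - <<'E'
import cv2
a=cv2.imread("pics/side0.png")[120:280,180:380]; cv2.imwrite("pics/s0c.png",cv2.resize(a,None,fx=3.75,fy=3.75,interpolation=cv2.INTER_CUBIC))
a=cv2.imread("pics/top0.png")[130:260,140:360]; cv2.imwrite("pics/t0c.png",cv2.resize(a,None,fx=3.6,fy=3.6,interpolation=cv2.INTER_CUBIC))
E
```

```text
(no output)
```

View pics/s0c.png

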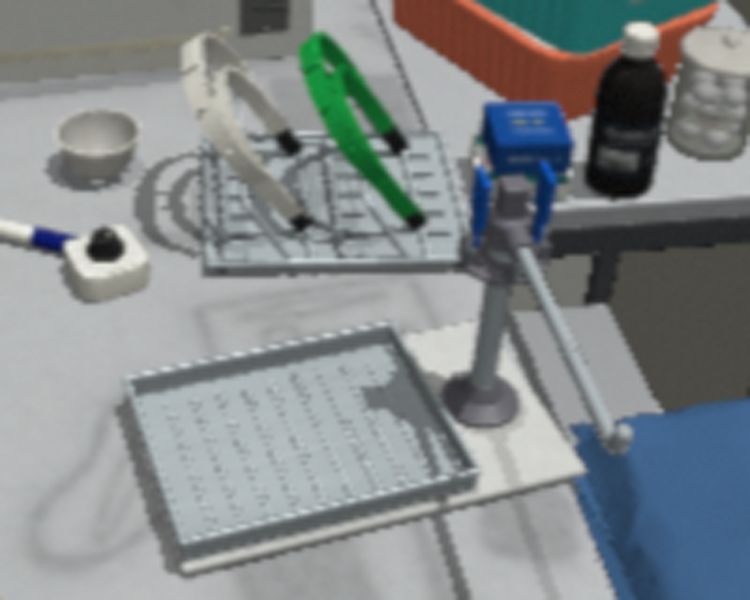

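View pics/t0c.png

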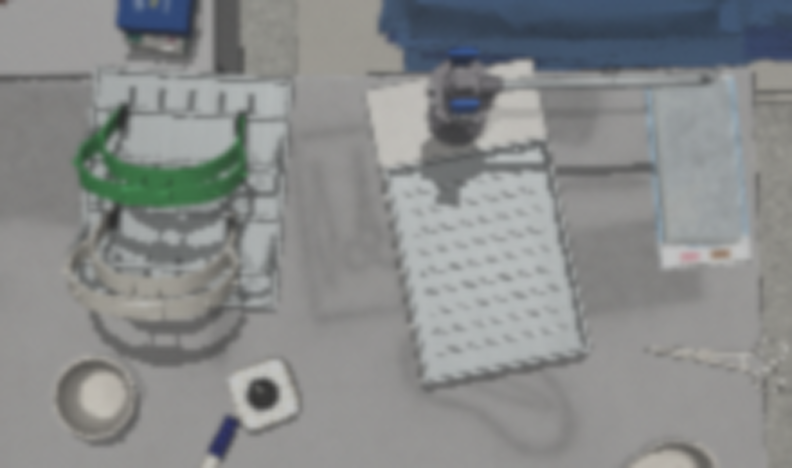

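```bash
cat > h.py <<'E'
import numpy as np, cv2
from bench import ctrl, eyes, job
from scipy.spatial.transform import Rotation as Ro
def cam(n):
    return eyes.read_camera(n)
def ray(c,u,v):
    d=np.array([(u-c["intrinsics"][0,2])/c["intrinsics"][0,0],(v-c["intrinsics"][1,2])/c["intrinsics"][1,1],1.])
    o=-c["R"].T@c["t"]; return o,c["R"].T@d
def onz(c,u,v,z):
    o,d=ray(c,u,v); return o+d*(z-o[2])/d[2]
def proj(c,X):
    p=c["R"]@np.asarray(X,float)+c["t"]; q=c["intrinsics"]@p; return q[:2]/q[2]
def tri(c1,p1,c2,p2):
    o1,d1=ray(c1,*p1); o2,d2=ray(c2,*p2)
    d1/=np.linalg.norm(d1); d2/=np.linalg.norm(d2)
    A=np.c_[d1,-d2]; s,*_=np.linalg.lstsq(A,o2-o1,rcond=None)
    a=o1+d1*s[0]; b=o2+d2*s[1]; return (a+b)/2,np.linalg.norm(a-b)
def save(n,c,box=None,f=1):
    a=c["image"][:,:,::-1]
    if box: a=a[box[1]:box[3],box[0]:box[2]]
    cv2.imwrite("pics/%s.png"%n,cv2.resize(a,None,fx=f,fy=f,interpolation=cv2.INTER_CUBIC))
E
python3 - <<'E'
from h import *
T=cam("top");S=cam("side")
hsv=cv2.cvtColor(T["image"],cv2.COLOR_RGB2HSV)
m=cv2.inRange(hsv,(100,150,60),(125,255,255)); m[:, :255]=0; m[:,282:]=0; m[:135]=0;m[175:]=0
n,l,st,ce=cv2.connectedComponentsWithStats(m)
for i in range(1,n): print("blueT",st[i],ce[i],onz(T,*ce[i],.220), onz(T,*ce[i],.213))
hs=cv2.cvtColor(S["image"],cv2.COLOR_RGB2HSV)
m=cv2.inRange(hs,(100,150,60),(125,255,255)); m[:,:303]=0;m[:,330:]=0;m[:160]=0;m[190:]=0
n,l,st,ce=cv2.connectedComponentsWithStats(m)
for i in range(1,n): print("blueS",st[i],ce[i])
k=3.6; f=lambda x,y:((x+.5)/k-.5+140,(y+.5)/k-.5+130)
print("tray rim",[onz(T,*f(*p),.033).round(4) for p in [(388,175),(552,148),(588,357),(424,390)]])
print("rail",[onz(T,*f(*p),.180).round(4) for p in [(510,83),(600,81),(690,80)]])
print("rack",[onz(T,*f(*p),.010).round(4) for p in [(97,66),(294,83),(275,310)]])
print("bowl",onz(T,*f(97,398),.04),"timer",onz(T,*f(263,394),.044))
for nm,lo,hi in (("green",(50,120,50),(75,255,255)),):
  for c,h_ in ((T,hsv),(S,hs)):
    m=cv2.inRange(h_,lo,hi); n,l,st,ce=cv2.connectedComponentsWithStats(m); i=1+st[1:,4].argmax(); print(nm,st[i],ce[i])
save("t0d",T,(150,145,225,235),8) ; save("s0d",S,(220,120,330,190),7)
save("t0e",T,(250,135,350,180),8)
E
```

```text
blueS [311 160  19  24 169] [321.90532544 166.23076923]
blueS [306 165   5  18  59] [307.86440678 173.06779661]
tray rim [array([ 0.5826, -0.0564,  0.033 ]), array([ 0.6067, -0.2175,  0.033 ]), array([ 0.4022, -0.2476,  0.033 ]), array([ 0.3727, -0.0883,  0.033 ])]
rail [array([ 0.6438, -0.1664,  0.18  ]), array([ 0.6442, -0.2444,  0.18  ]), array([ 0.6438, -0.3223,  0.18  ])]
rack [array([0.7004, 0.2355, 0.01  ]), array([0.6798, 0.0372, 0.01  ]), array([0.4525, 0.058 , 0.01  ])]
bowl [0.36988918 0.22717873 0.04      ] timer [0.37165552 0.06637749 0.044     ]
green [164 177  25   9  99] [178.4040404  181.45454545]
green [260 129  31  49 469] [272.59701493 149.74626866]
```

View pics/t0d.png

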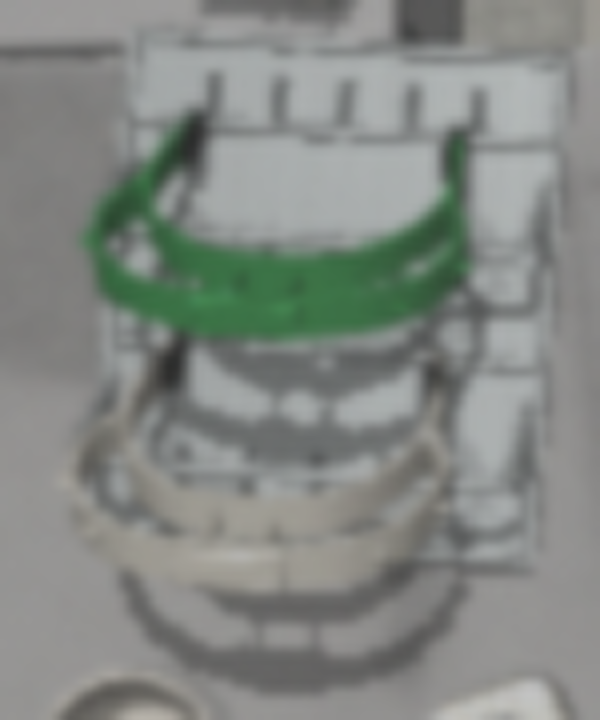

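View pics/s0d.png

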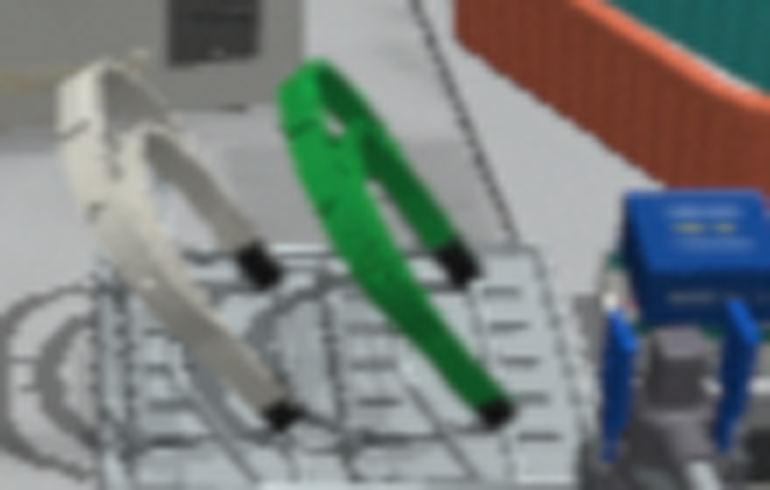

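View pics/t0e.png

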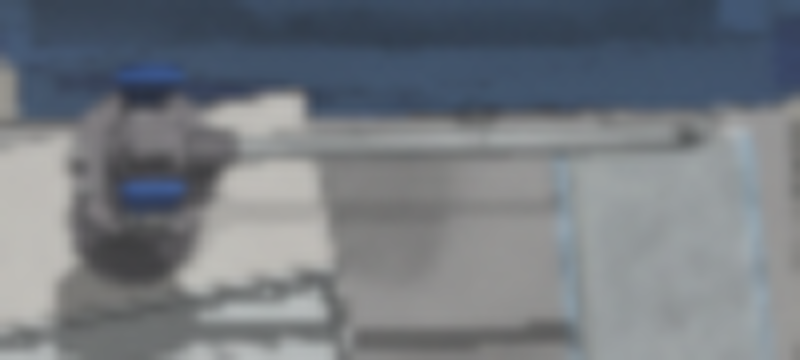

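```bash
python3 - <<'E'
from h import *
T=cam("top");S=cam("side")
def up(c,box,f,name):
    a=c["image"][box[1]:box[3],box[0]:box[2],::-1]
    a=cv2.resize(a,None,fx=f,fy=f,interpolation=cv2.INTER_LANCZOS4)
    l=cv2.cvtColor(a,cv2.COLOR_BGR2LAB); l[:,:,0]=cv2.createCLAHE(3,(4,4)).apply(l[:,:,0]); cv2.imwrite("pics/%s.png"%name,cv2.cvtColor(l,cv2.COLOR_LAB2BGR))
up(T,(155,150,215,225),8,"t1"); up(S,(225,125,295,185),10,"s1")
P=lambda x,y:((x+.5)/8-.5+150,(y+.5)/8-.5+145)
Q=lambda x,y:((x+.5)/7-.5+220,(y+.5)/7-.5+120)
for n,t,s in (("gpadL",(195,130),(460,265)),("gpadR",(455,150),(495,410)),("wpadL",(172,370),(262,265)),("wpadR",(437,380),(283,413))):
    print(n,tri(T,P(*t),S,Q(*s)))
E2=lambda x,y:((x+.5)/8-.5+250,(y+.5)/8-.5+135)
for t,s in (((150,70),(738,310)),((153,185),(620,320))): print("tab",onz(T,*E2(*t),.22),tri(T,E2(*t),S,Q(*s)))
print("cams",-T["R"].T@T["t"],-S["R"].T@S["t"])
for x,y in ((350,141),(520,138),(680,136)): print("rail",onz(T,*E2(x,y),.185))
E
```

```text
gpadL (array([0.64996741, 0.2056338 , 0.02398015]), np.float64(0.0011996586879768102))
gpadR (array([0.64085332, 0.08969738, 0.02022626]), np.float64(0.0012055608720360812))
wpadL (array([0.54637892, 0.2149714 , 0.02523621]), np.float64(0.006766598126676171))
wpadR (array([0.53962245, 0.09797196, 0.02091394]), np.float64(0.00510336905725133))
tab [ 0.66543675 -0.12468638  0.22      ] (array([ 0.66350726, -0.12424609,  0.22320048]), np.float64(0.002479296191350165))
tab [ 0.62158214 -0.12501782  0.22      ] (array([ 0.62034144, -0.12473681,  0.22258388]), np.float64(0.0015804308730233293))
cams [ 0.43405562 -0.0812375   1.28089101] [ 0.37787806 -0.80217382  0.71313684]
rail [ 0.64377901 -0.2033298   0.185     ]
rail [ 0.64385187 -0.26933107  0.185     ]
rail [ 0.64359695 -0.33137178  0.185     ]
```

View pics/t1.png

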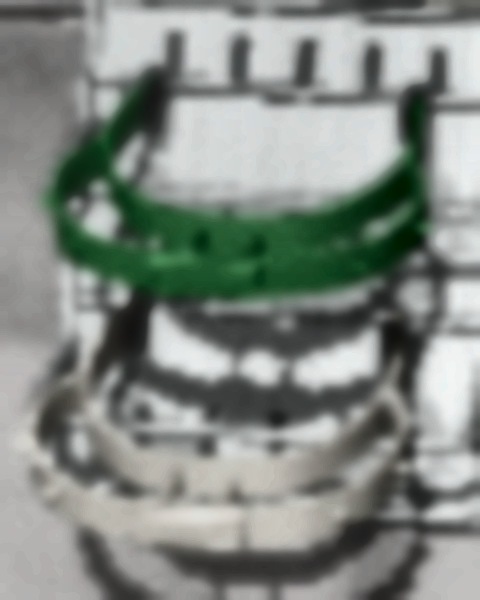

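View pics/s1.png

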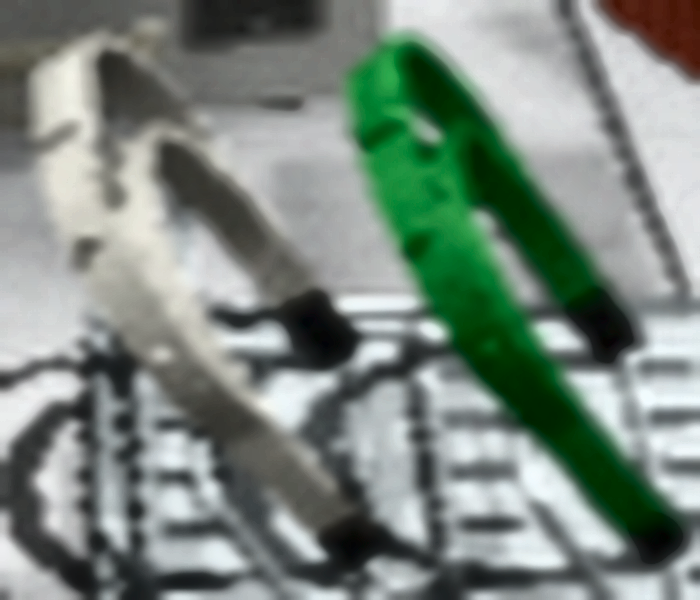

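```bash
cat > fr.py <<'E'
from h import *
def frameR(yaw,tilt):
    z=np.array([-np.sin(tilt)*np.cos(yaw),-np.sin(tilt)*np.sin(yaw),np.cos(tilt)])
    y=np.array([-np.sin(yaw),np.cos(yaw),0]); return np.c_[np.cross(y,z),y,z]
E
python3 - <<'E'
from fr import *
T=cam("top");S=cam("side")
R=frameR(np.radians(-5),np.radians(35))
for nm,pm in (("white",(.543,.1565,.0231)),("green",(.6454,.1477,.022))):
    O=np.array(pm)+R@[0,0,.129]; print(nm,"origin",O,"grip",O+R@[0,0,.036])
    for lab,p in (("blk",[0,0,.036]),("endL",[-.009,.022,.036]),("endR",[-.009,-.022,.036]),("top",[0,0,.042]),("arcL",[0,.078,0]),("arcR",[0,-.078,0]),("und",[0,0,0])):
        X=O+R@p; t=proj(T,X); s=proj(S,X)
        print(lab,"t1",(t-[155,150]+.5)*8,"s1",(s-[225,125]+.5)*10)
E
```

```text
white origin [0.4692902  0.16294877 0.12877061] grip [0.44872002 0.16474843 0.15826009]
blk t1 [180.70033908 538.80002106] s1 [40.94389422 82.75139585]
endL t1 [126.72558117 553.49586414] s1 [18.16427612 62.43765762]
endR t1 [237.15387311 561.56501077] s1 [ 17.38136296 133.55470962]
top t1 [177.19719052 547.43582759] s1 [29.50821876 68.99361624]
arcL t1 [  9.94398739 474.71322717] s1 [104.81986709  42.42654281]
arcR t1 [392.5911151  502.52326309] s1 [111.85507865 298.59280022]
und t1 [201.06280826 488.60336482] s1 [108.14775131 163.60152655]
green origin [0.5716902  0.15414877 0.12767061] grip [0.55112002 0.15594843 0.15716009]
blk t1 [203.51912958 280.3638092 ] s1 [368.41215628  82.53170086]
endL t1 [149.84633892 296.08019086] s1 [339.97743167  62.33676459]
endR t1 [259.46638917 303.93136384] s1 [349.23696536 133.03578743]
top t1 [200.14658659 287.75353236] s1 [358.01851481  68.85273438]
arcL t1 [ 33.37410228 223.87750209] s1 [409.83276136  42.43823411]
arcR t1 [413.28356947 250.95142965] s1 [451.39534783 297.07424636]
und t1 [223.12703699 237.40008484] s1 [429.49956044 162.92821602]
```

```bash
python3 - <<'E'
from fr import *
T=cam("top");S=cam("side")
P=lambda x,y:((x+.5)/8-.5+155,(y+.5)/8-.5+150)
Q=lambda x,y:((x+.5)/10-.5+225,(y+.5)/10-.5+125)
for n,t,s in (("green endR",(258,272),(375,135)),("white endR",(243,528),(60,135)),("w",(243,545),(45,140)),("g",(258,285),(365,137))):
    print(n,tri(T,P(*t),S,Q(*s)))
def at(p,d,r): 
    R=frameR(np.radians(-5),np.radians(35)); return R
save("big_t",T,(155,150,215,225),8)
# silhouettes: outermost green arc
hs=cv2.cvtColor(T["image"],cv2.COLOR_RGB2HSV); m=cv2.inRange(hs,(45,90,30),(80,255,255)); m[:150]=0;m[225:]=0
ys,xs=np.nonzero(m); print("T green", xs.min(),xs.max(),ys.min(),ys.max(), [ys[xs==x].max() for x in range(165,210,5)])
hs=cv2.cvtColor(S["image"],cv2.COLOR_RGB2HSV); m=cv2.inRange(hs,(45,90,30),(80,255,255)); m[:125]=0;m[185:]=0
ys,xs=np.nonzero(m); print("S green", xs.min(),xs.max(),ys.min(),ys.max(), [(y,xs[ys==y].min()) for y in range(128,160,3)])
E
```

```text
green endR (array([0.55253746, 0.13568181, 0.14998658]), np.float64(0.004300585487911412))
white endR (array([0.45253162, 0.14094446, 0.15307057]), np.float64(7.819430801409289e-05))
w (array([0.44684772, 0.1411813 , 0.15150236]), np.float64(0.0021304460411225427))
g (array([0.54837427, 0.13566866, 0.14947274]), np.float64(0.0022782542879271673))
T green 161 207 165 186 [np.int64(182), np.int64(184), np.int64(186), np.int64(186), np.int64(186), np.int64(185), np.int64(185), np.int64(183), np.int64(180)]Traceback (most recent call last):
  File "<stdin>", line 14, in <module>
    return umr_minimum(a, axis, None, out, keepdims, initial, where)
ValueError: zero-size array to reduction operation minimum which has no identity
```

```bash
python3 -m inch '[[0,0,-0.015,0,0,-8.35],[0,0,-0.015,0,0,-8.35],[0,0,-0.015,0,0,-8.35],[0,0,-0.015,0,0,-8.35],[0,0,-0.015,0,0,-8.35],[0,0,-0.015,0,0,-8.35],[0,0,-0.015,0,0,-8.35],[0,0,-0.015,0,0,-8.35],[0,0,-0.015,0,0,-8.35],[0,0,0,0,0,0]]' && python3 -m inch '[[0.035,0.031,0,0,0,0],[0.035,0.031,0,0,0,0],[0.035,0.031,0,0,0,0],[0.035,0.031,0,0,0,0],[0.035,0.031,0,0,0,0],[0.035,0.031,0,0,0,0],[0.035,0.031,0,0,0,0],[0.035,0.031,0,0,0,0],[0.035,0.031,0,0,0,0],[0.035,0.031,0,0,0,0],[0.035,0.031,0,0,0,0],[0,0,0,0,0,0]]'
cat > to.py <<'E'
# usage: goal position -> displacement in tool axes
from h import *
def tool():
    s=ctrl.state(); return s, Ro.from_quat(s["ee_rot"]).as_matrix(), np.array(s["tool_pos"])
def goto(p,Rg=None):
    s,R,t=tool(); d=R.T@(np.array(p)-t)
    print("t %.2f"%s["time_s"],"pos",t.round(4),"shift",d.round(4), "turn", (Ro.from_matrix(R.T@Rg).as_rotvec(degrees=True).round(2) if Rg is not None else ""),"yaw",np.degrees(np.arctan2(R[1,1],R[0,1])).round(2),"F",np.round(s["ft_force"],2),"g",round(s["gripper_width"],4),"q",np.round(s["joint_positions"],2))
E
python3 -c "
from to import *
a=np.radians(-1.3); Rg=np.c_[[-np.sin(a),np.cos(a),0],[np.cos(a),np.sin(a),0],[0,0,-1]]
goto([.643,-.1245,.211],Rg)"
```

```text
time_s: 1.5
tool_pos: [0.1586, -0.6573, 0.361]
ee_rot: [0.715, 0.699, -0.001, 0.002]
ft_force: [-0.4, -0.7, 0.0]
gripper_width: 0.0854
time_s: 2.7
tool_pos: [0.5108, -0.2743, 0.3565]
ee_rot: [0.714, 0.7, 0.001, -0.001]
ft_force: [-0.3, -0.8, -0.8]
gripper_width: 0.0851
t 2.70 pos [ 0.5108 -0.2743  0.3565] shift [0.1519 0.1292 0.146 ] turn [ 0.02 -0.16  0.16] yaw -1.14 F [-0.34 -0.76 -0.8 ] g 0.0851 q [-0.54  0.03  1.63  0.    1.48 -0.52]
```

```bash
python3 -m inch '[[0.030,0.026,0,0,0,0],[0.030,0.026,0,0,0,0],[0.030,0.026,0,0,0,0],[0.030,0.026,0,0,0,0],[0.032,0.025,0,0,0,0],[0,0,0.035,0,0,0],[0,0,0.035,0,0,0],[0,0,0,0,0,0],[0,0,0,0,0,0]]' 
python3 -c "
from to import *
goto([.643,-.1245,.211])
T=cam('top');S=cam('side');save('t2',T,(220,120,320,195),8);save('s2',S,(270,110,370,185),8)"
```

```text
time_s: 3.6
tool_pos: [0.6393, -0.1303, 0.2867]
ee_rot: [0.716, 0.698, -0.001, -0.001]
ft_force: [0.1, -0.3, 0.6]
gripper_width: 0.0856
t 3.60 pos [ 0.6393 -0.1303  0.2867] shift [0.0058 0.0038 0.0757] turn  yaw -1.41 F [ 0.15 -0.26  0.6 ] g 0.0856 q [-0.24  0.19  1.57 -0.    1.38 -0.21]
```

View pics/t2.png

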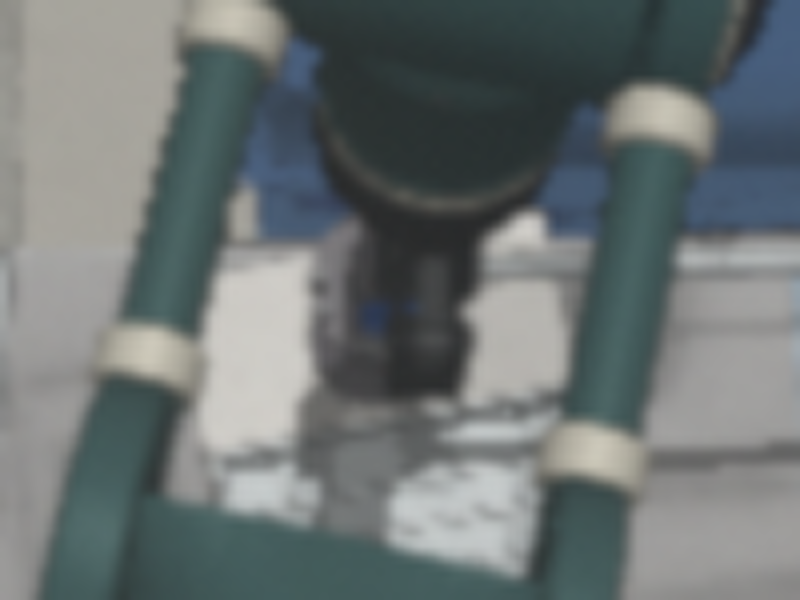

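View pics/s2.png

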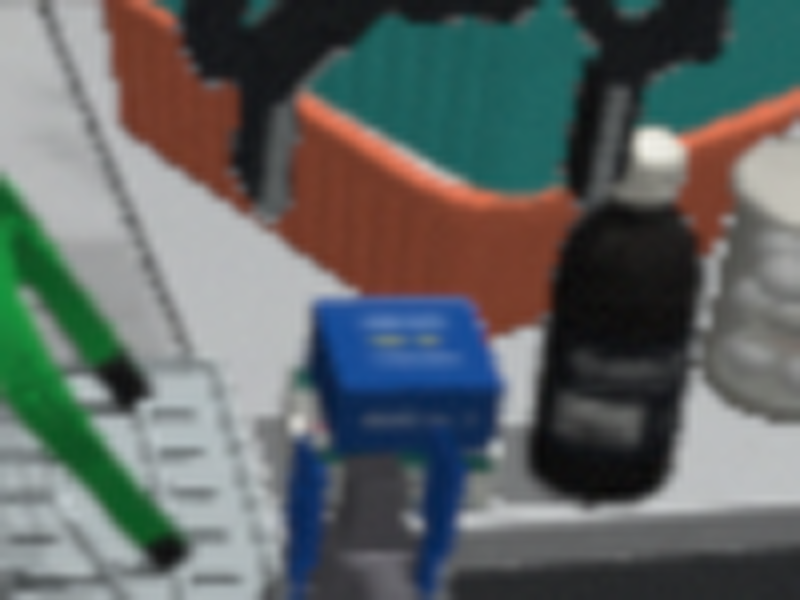

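```bash
python3 -c "
from to import *
S=cam('side'); f=lambda X:((proj(S,X)-[270,110]+.5)*8).round(0)
s,R,t=tool()
print('tips',f(t+R@[0,.0425,.012]),f(t+R@[0,-.0425,.012]))
for d in(.025,.019,-.019,-.025): print('tab',f([.643+d,-.1245-.0006,.22]))
print(f([.643,-.1245,.18]))
save('s3',S,(290,140,350,200),10)
"
```

```text
tips [551. 288.] [267. 302.]
tab [461. 444.]
tab [443. 445.]
tab [323. 453.]
tab [304. 454.]
[365. 552.]
```

View pics/s3.png

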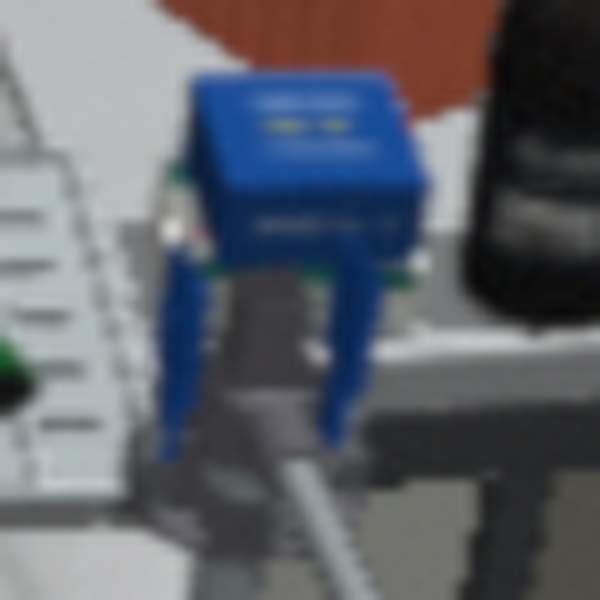

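```bash
python3 -c "
from to import *
goto([.643,-.1245,.211])
S=cam('side'); a=S['image'][:,:,::-1].copy()
a=cv2.resize(a[40:200,240:400],None,fx=3.75,fy=3.75,interpolation=cv2.INTER_CUBIC)
f=lambda X:tuple(int(v) for v in (proj(S,X)-[240,40]+.5)*3.75)
s,R,t=tool()
for z in (-.1,-.05,0,.025):
  for y in(-.0425,0,.0425): cv2.circle(a,f(t+R@[0,y,z]),3,(0,0,255),-1)
cv2.imwrite('pics/s4.png',a)
"
```

```text
t 3.75 pos [ 0.6413 -0.1307  0.2907] shift [0.0063 0.0012 0.0797] turn  yaw -1.37 F [0.11 0.65 0.23] g 0.0859 q [-0.24  0.19  1.57 -0.    1.38 -0.22]
```

View pics/s4.png

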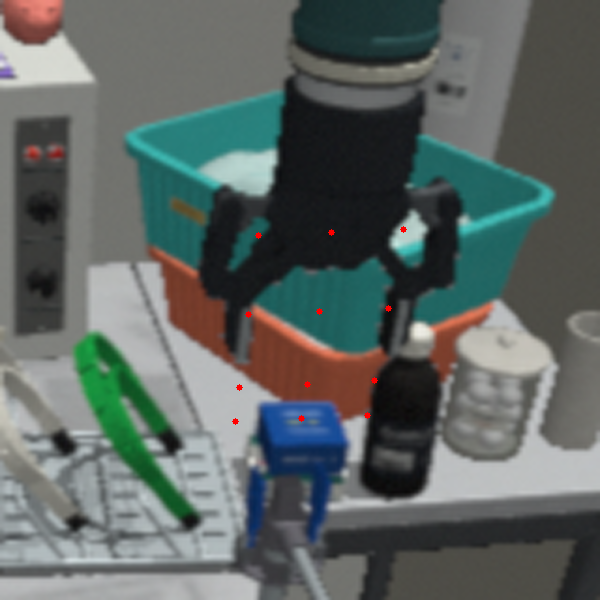

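```bash
python3 -c "
from to import *
S=cam('top'); a=S['image'][:,:,::-1].copy()
o=[210,90]
a=cv2.resize(a[90:210,210:350],None,fx=5,fy=5,interpolation=cv2.INTER_CUBIC)
f=lambda X:tuple(int(v) for v in (proj(S,X)-o+.5)*5)
s,R,t=tool()
for z in (-.1,-.05,0,.025):
  for y in(-.0425,0,.0425): cv2.circle(a,f(t+R@[0,y,z]),3,(0,0,255),-1)
cv2.imwrite('pics/t4.png',a)
"
```

```text
(no output)
```

View pics/t4.png

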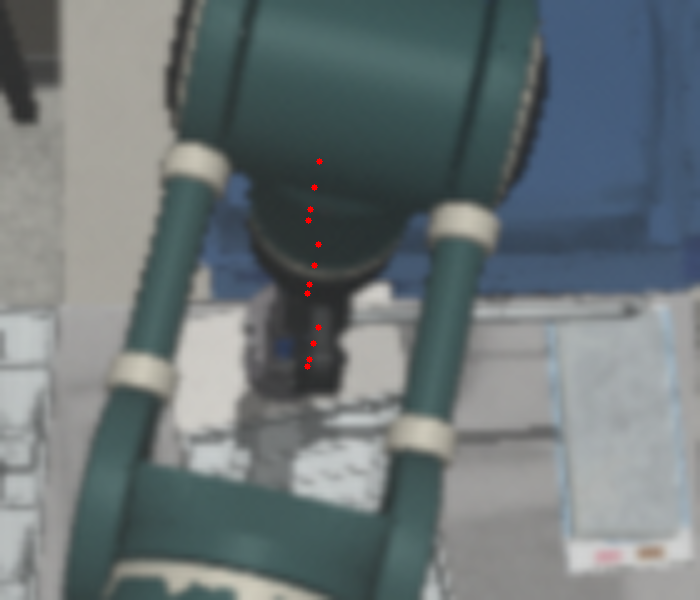

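```bash
python3 -c "
from to import *
S=cam('side')
s,R,t=tool()
for u,v in ((240,360),(395,352),(325,268)):
  o,d=ray(S,(u+.5)/3.75-.5+240,(v+.5)/3.75-.5+40)
  for dy in (-.011,0,.011): k=(t[1]+dy-o[1])/d[1]; print(u,v,dy,(o+k*d).round(4))
"
```

```text
240 360 -0.011 [ 0.5932 -0.1414  0.3166]
240 360 0 [ 0.5968 -0.1304  0.31  ]
240 360 0.011 [ 0.6004 -0.1194  0.3034]
395 352 -0.011 [ 0.6893 -0.1414  0.3162]
395 352 0 [ 0.6945 -0.1304  0.3096]
395 352 0.011 [ 0.6997 -0.1194  0.303 ]
325 268 -0.011 [ 0.6365 -0.1414  0.3739]
325 268 0 [ 0.6408 -0.1304  0.3683]
325 268 0.011 [ 0.6451 -0.1194  0.3627]
```

```bash
python3 -m inch '[[0.003,0.001,0.02,0,0,0],[0.003,0,0.02,0,0,0],[0,0,0.015,0,0,0],[0,0,0.01,0,0,0],[0,0,0.005,0,0,0],[0,0,0,0,0,0],[0,0,0,0,0,0]]' 
cat > v.py <<'E'
import sys
from to import *
def view(name,camn='side',box=(240,40,400,200),f=3.75,pts=()):
    S=cam(camn); a=S['image'][:,:,::-1].copy()
    a=cv2.resize(a[box[1]:box[3],box[0]:box[2]],None,fx=f,fy=f,interpolation=cv2.INTER_CUBIC)
    for X in pts: cv2.circle(a,tuple(int(v) for v in (proj(S,X)-box[:2]+.5)*f),3,(0,0,255),-1)
    cv2.imwrite('pics/%s.png'%name,a); return S
E
python3 -c "
from v import *
goto([.643,-.1245,.211]); s,R,t=tool()
view('s5',pts=[t+R@[0,y,z] for z in (-.05,0,.025) for y in (-.0425,0,.0425)]+[[.643,-.1245,.22]])
"
```

```text
time_s: 4.6
tool_pos: [0.6419, -0.1241, 0.2186]
ee_rot: [0.715, 0.699, 0.0, 0.001]
ft_force: [1.2, -0.4, 0.8]
gripper_width: 0.0852
t 4.60 pos [ 0.6419 -0.1241  0.2186] shift [-0.0004  0.0011  0.0076] turn  yaw -1.29 F [ 1.18 -0.37  0.76] g 0.0852 q [-0.23  0.23  1.66 -0.    1.26 -0.21]
```

View pics/s5.png

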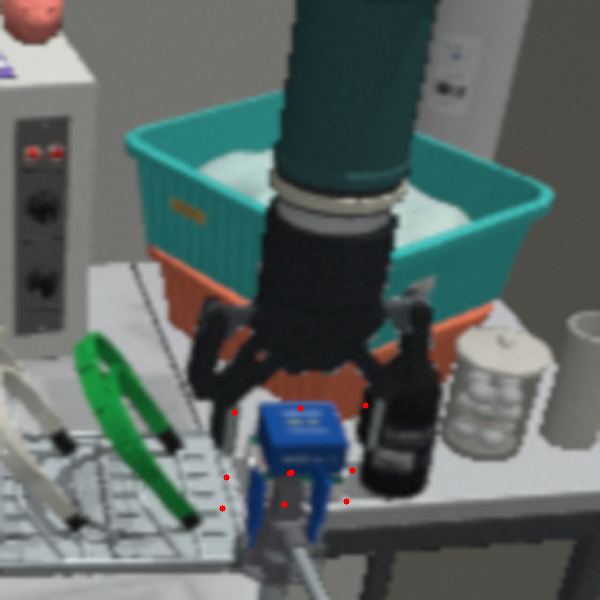

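```bash
python3 -m inch '[[0,0,0,0,0,0],[0,0,0,0,0,0],[0,0,0,0,0,0],[0,0,0,0,0,0],[0,0,0,0,0,0],[0,0,0,0,0,0],[0,0,0,0,0,0],[0,0,0,0,0,0]]' 38 25
python3 -c "
from v import *
goto([.643,-.1245,.211]); s,R,t=tool()
view('s6',pts=[t+R@[0,y,z] for z in (-.05,0,.025) for y in (-.02,0,.02)])
view('t6','top',(210,90,350,210),5,pts=[t+R@[0,y,z] for z in (-.05,0,.025) for y in (-.02,0,.02)])
"
```

```text
time_s: 5.45
tool_pos: [0.6414, -0.1238, 0.2177]
ee_rot: [0.715, 0.699, -0.0, -0.0]
ft_force: [-0.5, -0.8, -0.5]
gripper_width: 0.0325
t 5.45 pos [ 0.6414 -0.1238  0.2177] shift [-0.0006  0.0016  0.0067] turn  yaw -1.28 F [-0.53 -0.79 -0.48] g 0.0325 q [-0.23  0.23  1.66  0.    1.26 -0.21]
```

View pics/s6.png

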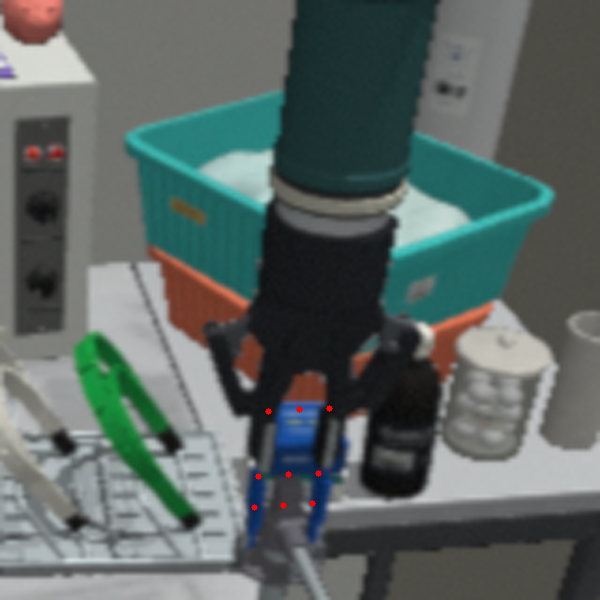

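View pics/t6.png

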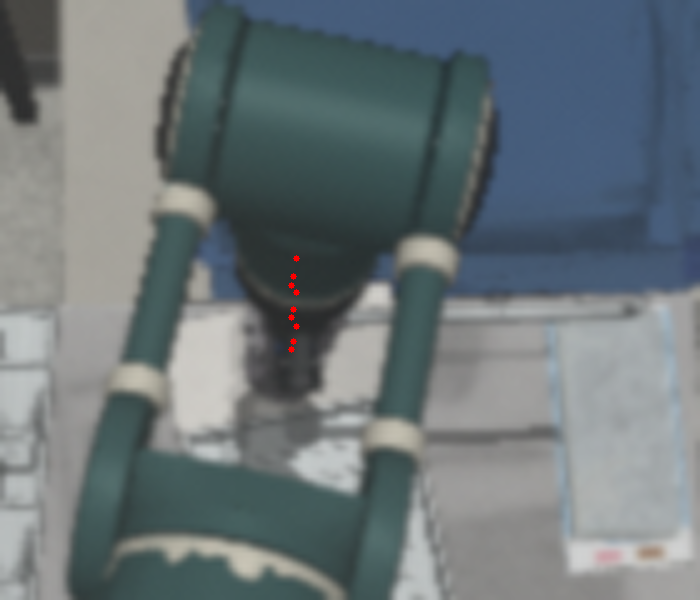

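```bash
python3 -m inch '[[0,0,0,0,0,0],[0,0,0,0,0,0],[0,0,0,0,0,0],[0,0,0,0,0,0],[0,0,0,0,0,0],[0,0,0.01,0,0,0],[0,0,0.015,0,0,0],[0,0,0.01,0,0,0],[0,0,0.006,0,0,0],[0,0,0,0,0,0],[0,0,0,0,0,0]]' 95 25
python3 -c "
from v import *
goto([.643,-.1245,.176]); s,R,t=tool()
view('s7',pts=[])
"
```

```text
time_s: 6.65
tool_pos: [0.6413, -0.1238, 0.1765]
ee_rot: [0.715, 0.699, -0.0, -0.0]
ft_force: [-0.2, 0.3, -0.4]
gripper_width: 0.0809
t 6.65 pos [ 0.6413 -0.1238  0.1765] shift [-0.0006  0.0017  0.0005] turn  yaw -1.28 F [-0.18  0.3  -0.41] g 0.0809 q [-0.23  0.25  1.7  -0.    1.18 -0.21]
```

View pics/s7.png

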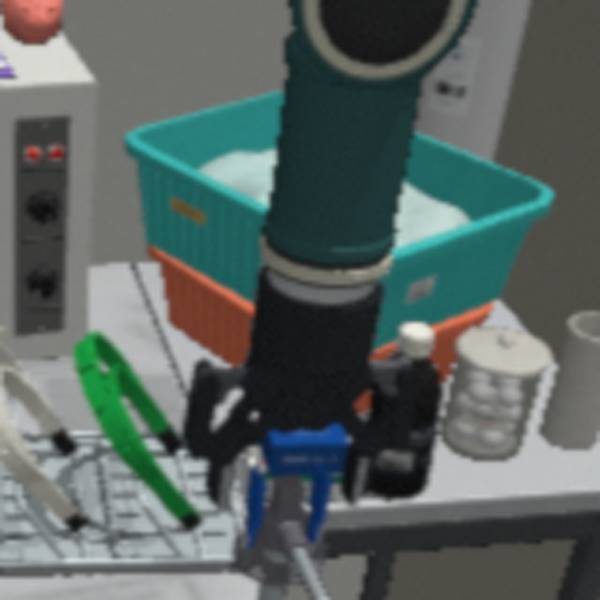

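```bash
python3 -m inch '[[0,0,0,0,0,0],[0,0,0,0,0,0],[0,0,0,0,0,0],[0,0,0,0,0,0],[0,0,0,0,0,0],[0,0,0,0,0,0],[0,0,0,0,0,0]]' 20 25
python3 -c "
from v import *
goto([.643,-.1245,.176]); s,R,t=tool()
view('s8',box=(270,120,350,200),f=7.5)
"
```

```text
time_s: 7.4
tool_pos: [0.6425, -0.124, 0.1791]
ee_rot: [0.715, 0.699, 0.001, 0.001]
ft_force: [-0.2, 0.3, 6.0]
gripper_width: 0.0361
t 7.40 pos [ 0.6425 -0.124   0.1791] shift [-0.0005  0.0005  0.0031] turn  yaw -1.29 F [-0.17  0.3   6.03] g 0.0361 q [-0.23  0.25  1.7   0.    1.19 -0.21]
```

View pics/s8.png

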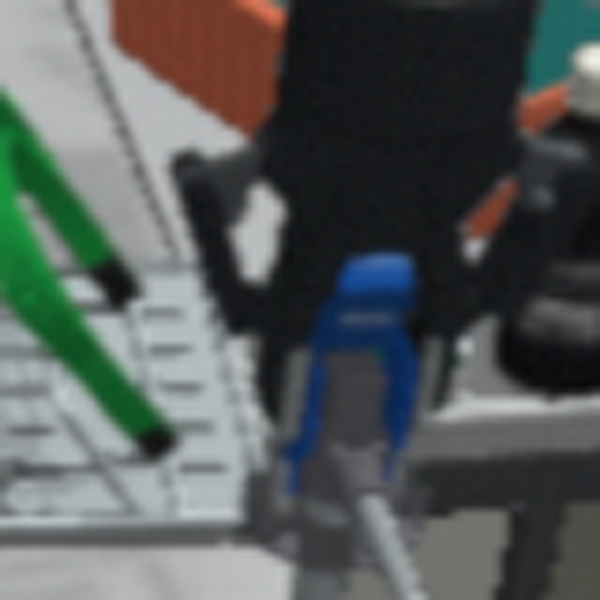

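```bash
python3 -m inch '[[0,0,0,0,0,4],[0,0,0,0,0,6],[0,0,0,0,0,6],[0,0,0,0,0,6],[0,0,0,0,0,6],[0,0,0,0,0,6],[0,0,0,0,0,6]]'
python3 -c "
from v import *
goto([.643,-.1245,.176]); s,R,t=tool()
view('s9',box=(240,120,360,240),f=5)
"
```

```text
time_s: 8.15
tool_pos: [0.6428, -0.1242, 0.1791]
ee_rot: [0.912, 0.411, 0.002, 0.001]
ft_force: [0.0, -0.2, 5.4]
gripper_width: 0.036
t 8.15 pos [ 0.6428 -0.1242  0.1791] shift [-0.0001  0.0003  0.0031] turn  yaw -41.52 F [ 0.03 -0.25  5.35] g 0.036 q [-0.23  0.25  1.7  -0.    1.18  0.5 ]
```

View pics/s9.png

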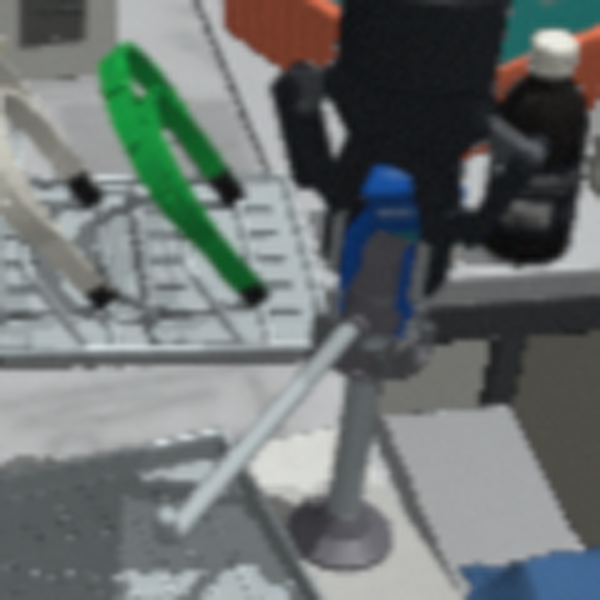

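```bash
python3 -m inch '[[0,0,0,0,0,6],[0,0,0,0,0,6],[0,0,0,0,0,6],[0,0,0,0,0,6],[0,0,0,0,0,6],[0,0,0,0,0,5],[0,0,0,0,0,3],[0,0,0,0,0,2],[0,0,0,0,0,1],[0,0,0,0,0,0],[0,0,0,0,0,0]]'
python3 -c "
from v import *
goto([.643,-.1245,.176]); s,R,t=tool(); print(s['torque'])
view('s10',box=(200,120,350,240),f=5)
"
```

```text
time_s: 9.3
tool_pos: [0.643, -0.1245, 0.1791]
ee_rot: [0.998, 0.068, 0.002, 0.001]
ft_force: [1.0, -0.4, 5.5]
gripper_width: 0.036
t 9.30 pos [ 0.643  -0.1245  0.1791] shift [0.     0.     0.0031] turn  yaw -82.16 F [ 1.02 -0.44  5.48] g 0.036 q [-0.23  0.25  1.7  -0.    1.18  1.21]
[-0.18223519 -0.10975347  0.76763442]
```

View pics/s10.png

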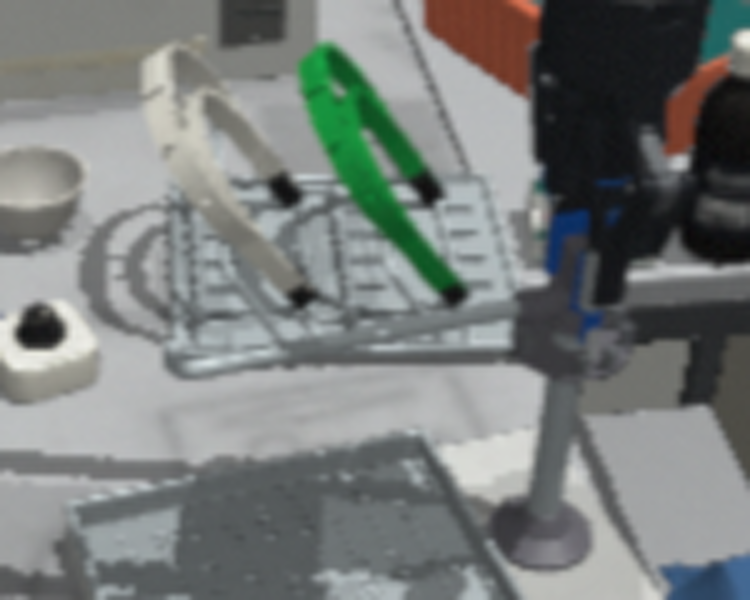

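```bash
python3 -m inch '[[0,0,0,0,0,0],[0,0,0,0,0,0],[0,0,0,0,0,0],[0,0,0,0,0,0],[0,0,0,0,0,0],[0,0,0,0,0,0],[0,0,-0.02,0,0,0],[0,0,-0.03,0,0,0],[0,0,-0.04,0,0,0],[0,0,-0.04,0,0,0],[0,0,0,0,0,0]]' 90
python3 -c "
from v import *
goto([.643,-.1245,.176]); s,R,t=tool(); print(s['torque'])
view('s11',box=(200,120,350,240),f=5)
view('t11','top',(230,130,330,210),7.5)
"
```

```text
time_s: 10.45
tool_pos: [0.6448, -0.1246, 0.3154]
ee_rot: [0.998, 0.067, 0.006, 0.002]
ft_force: [0.3, 0.2, 0.6]
gripper_width: 0.0768
t 10.45 pos [ 0.6448 -0.1246  0.3154] shift [-0.0034 -0.001   0.1394] turn  yaw -82.29 F [0.34 0.2  0.62] g 0.0768 q [-0.23  0.18  1.54  0.    1.41  1.21]
[-0.02269587 -0.01491411 -0.00822533]
```

View pics/s11.png

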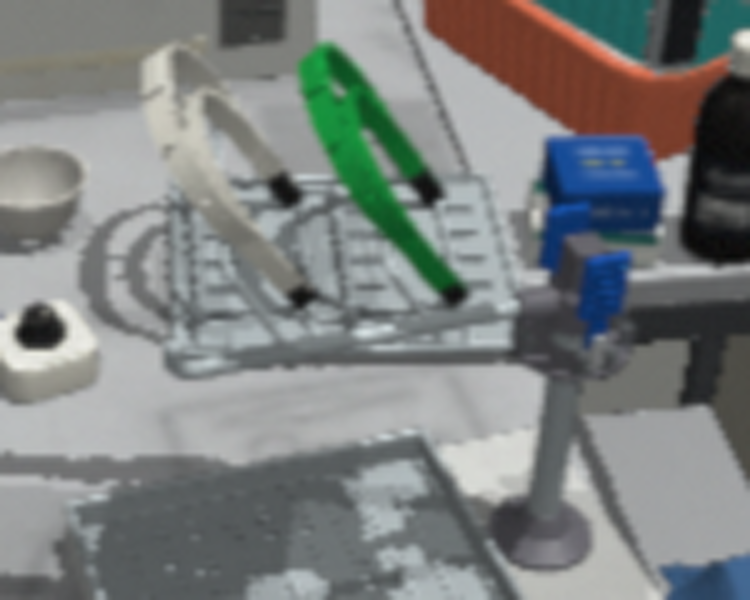

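View pics/t11.png

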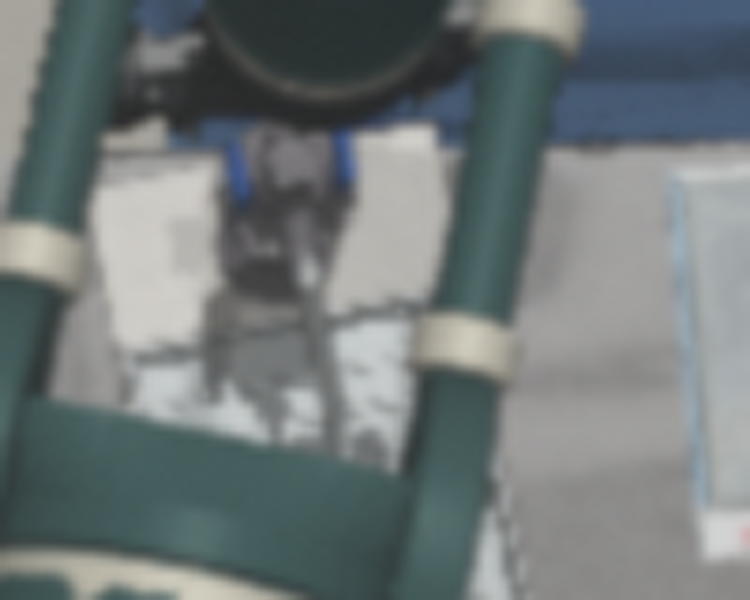

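```bash
python3 -m inch '[[0,0,-0.005,0,0,-8.55],[0,0,-0.005,0,0,-8.55],[0,0,-0.005,0,0,-8.55],[0,0,-0.005,0,0,-8.55],[0,0,-0.005,0,0,-8.55],[0,0,-0.005,0,0,-8.55],[0,0,-0.005,0,0,-8.55],[0,0,-0.005,0,0,-8.55],[0,0,-0.005,0,0,-8.55]]' 
python3 -c "
from v import *
from fr import frameR
F=frameR(np.radians(-5),np.radians(35)); Rg=np.c_[F[:,1],F[:,0],-F[:,2]]
goto([.40,.168,.30],Rg)
"
```

```text
time_s: 11.45
tool_pos: [0.6404, -0.1236, 0.349]
ee_rot: [0.737, 0.676, -0.001, -0.002]
ft_force: [1.0, -0.0, 0.2]
gripper_width: 0.0768
t 11.45 pos [ 0.6404 -0.1236  0.349 ] shift [ 0.2696 -0.2646  0.0504] turn [-3.526e+01 -4.000e-02  1.000e-02] yaw -4.98 F [ 0.97 -0.03  0.22] g 0.0768 q [-0.23  0.18  1.48  0.    1.49 -0.14]
```

```bash
python3 -m inch '[[0.03,-0.029,0,0,0,0],[0.03,-0.029,0,0,0,0],[0.03,-0.029,0,0,0,0],[0.03,-0.03,0,0,0,0],[0.03,-0.03,0,0,0,0],[0.03,-0.03,0,0,0,0],[0.03,-0.03,0,0,0,0],[0.03,-0.03,0,0,0,0],[0.03,-0.03,0,0,0,0]]' 80
python3 -m inch '[[0,0,0,-7,0,0],[0,0,0,-7,0,0],[0,0,0,-7,0,0],[0,0,0,-7,0,0],[0,0,0,-7.2,0,0],[0,0,0,0,0,0],[0,0,0,0,0,0]]' 80
python3 -c "
from v import *
from fr import frameR
F=frameR(np.radians(-5),np.radians(35)); Rg=np.c_[F[:,1],F[:,0],-F[:,2]]
goto([.395,.169,.237],Rg); s,R,t=tool()
P=[t+R@[0,y,z] for z in (-.05,0,.025) for y in (-.035,0,.035)]
view('s12',box=(180,60,340,180),f=5,pts=P)
view('t12','top',(130,140,250,230),6.5,pts=P)
"
```

```text
time_s: 12.35
tool_pos: [0.3984, 0.1705, 0.3495]
ee_rot: [0.739, 0.673, -0.002, -0.001]
ft_force: [0.8, -0.1, 0.6]
gripper_width: 0.0683
time_s: 13.05
tool_pos: [0.3995, 0.17, 0.3498]
ee_rot: [0.704, 0.643, 0.202, 0.223]
ft_force: [-0.3, -0.1, -0.9]
gripper_width: 0.0681
t 13.05 pos [0.3995 0.17   0.3498] shift [-0.0012 -0.0683  0.0899] turn [-0.01  0.2  -0.09] yaw -5.11 F [-0.33 -0.06 -0.92] g 0.0681 q [ 0.68 -0.61  2.23 -0.46  1.1   0.89]
```

View pics/s12.png

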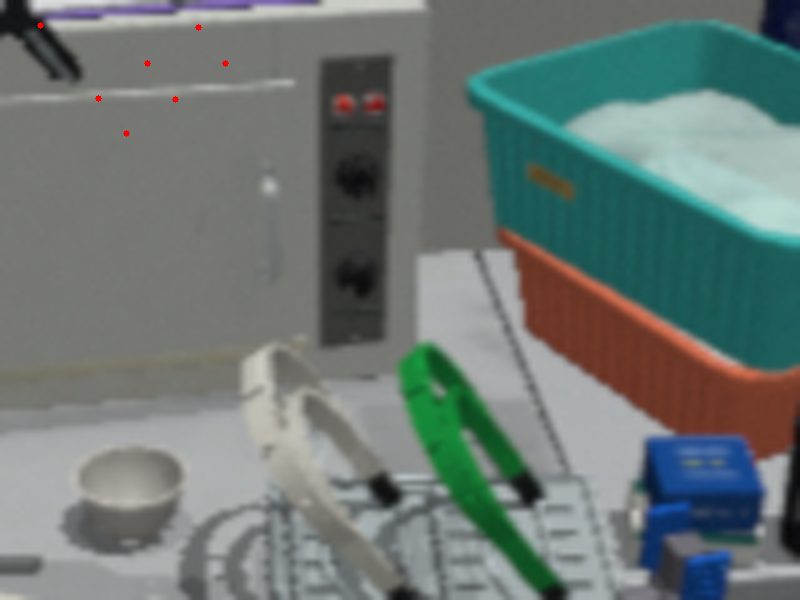

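View pics/t12.png

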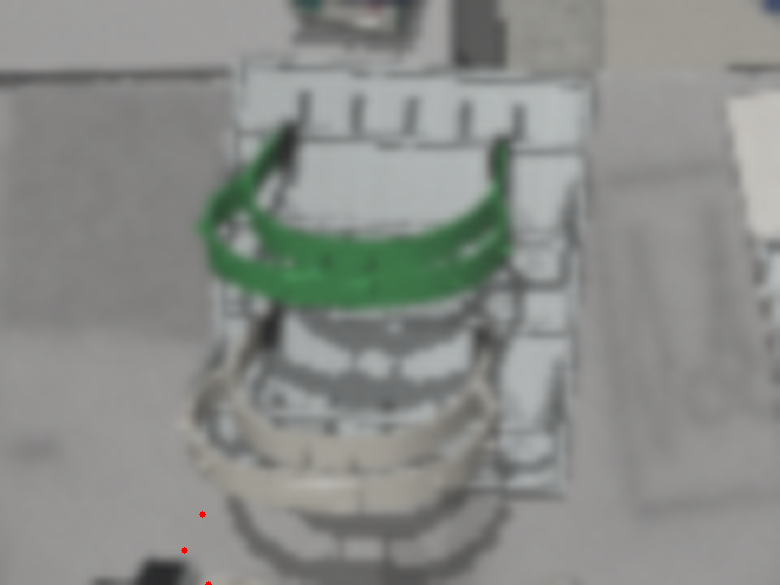

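```bash
python3 -c "
from v import *
T=cam('top');S=cam('side'); s,R,t=tool()
for z in (-.08,-.06,-.04,-.02,0,.02):
  X=t+R@[0,.034,z]; print(z,X.round(3),'side',((proj(S,X)-[180,60]+.5)*5).round(),'top',((proj(T,X)-[130,140]+.5)*6.5).round())
print(tri(T,((145+.5)/6.5-.5+130,(575+.5)/6.5-.5+140),S,((70+.5)/5-.5+180,(75+.5)/5-.5+60)))
"
```

```text
-0.08 [0.384 0.171 0.438] side [ 107. -103.] top [123. 675.]
-0.06 [0.395 0.17  0.421] side [132. -70.] top [139. 641.]
-0.04 [0.407 0.169 0.405] side [155. -39.] top [155. 608.]
-0.02 [0.418 0.168 0.389] side [178.  -8.] top [170. 577.]
0 [0.429 0.167 0.372] side [201.  23.] top [184. 547.]
0.02 [0.441 0.166 0.356] side [223.  52.] top [198. 518.]
(array([0.38684413, 0.19244405, 0.33563489]), np.float64(0.06184750073578933))
```

```bash
python3 -c "
from v import *
goto([.395,.169,.237])
view('s13',box=(100,0,340,180),f=3.3)
view('t13','top',(110,140,260,270),5)
goto([.395,.169,.237])
"
```

```text
t 13.25 pos [0.4018 0.1697 0.3528] shift [-0.0014 -0.0722  0.0908] turn  yaw -5.45 F [ 0.89 -0.72  0.45] g 0.0684 q [ 0.67 -0.61  2.23 -0.46  1.1   0.89]
t 13.35 pos [0.4016 0.1695 0.3525] shift [-0.0012 -0.0719  0.0907] turn  yaw -5.46 F [ 0.05 -0.26  0.49] g 0.0682 q [ 0.67 -0.61  2.23 -0.46  1.1   0.89]
```

View pics/s13.png

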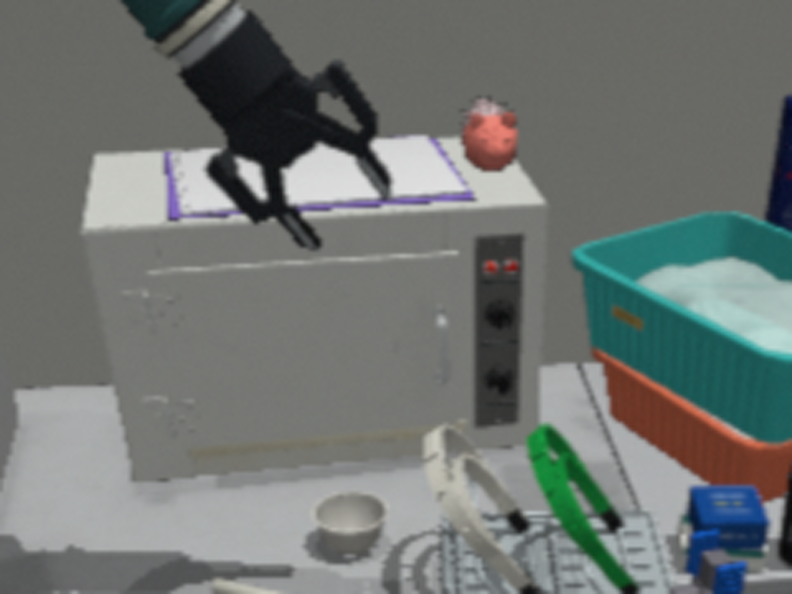

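View pics/t13.png

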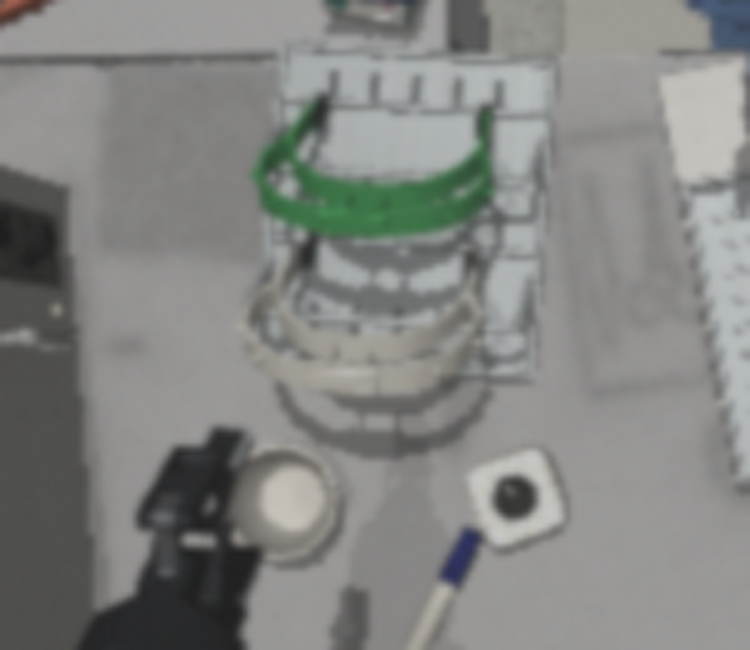

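```bash
python3 -c "
from v import *
T=cam('top');S=cam('side'); s,R,t=tool()
q=lambda u,v:((u+.5)/3.3-.5+100,(v+.5)/3.3-.5)
p=lambda u,v:((u+.5)/5-.5+110,(v+.5)/5-.5+140)
for a,b in (((388,195),(228,436)),((312,245),(195,540)),((312,245),(215,545))):
  X,e=tri(T,p(*b),S,q(*a)); print(X.round(4),e.round(4),'in tool',(R.T@(X-t)).round(4))
for z in(0,.02): 
 for y in (.034,-.034):
  X=t+R@[0,y,z]; print(y,z,'side',((proj(S,X)-[100,0]+.5)*3.3).round(),'top',((proj(T,X)-[110,140]+.5)*5).round())
"
```

```text
[0.4226 0.1699 0.386 ] 0.002 in tool [ 0.0023  0.0368 -0.0155]
[0.3619 0.202  0.3339] 0.0087 in tool [ 0.0286 -0.0452 -0.0094]
[0.3608 0.19   0.3385] 0.006 in tool [ 0.0165 -0.0425 -0.0131]
0.034 0 side [396. 214.] top [242. 421.]
-0.034 0 side [332. 260.] top [252. 525.]
0.034 0.02 side [411. 233.] top [253. 399.]
-0.034 0.02 side [347. 278.] top [262. 502.]
```

```bash
cat > gg.py <<'E'
from v import *
from fr import frameR
B=.028
def gt(grip,yaw=-5,tilt=35,back=0.):
    F=frameR(np.radians(yaw),np.radians(tilt)); Rg=np.c_[F[:,1],F[:,0],-F[:,2]]
    goto(np.array(grip)+F[:,2]*back+B*Rg[:,2],Rg)
E
python3 -c "
from gg import *
gt([.452,.164,.155],back=.06); gt([.452,.164,.155])"
```

```text
t 13.45 pos [0.4013 0.1695 0.3522] shift [-0.0009 -0.0719  0.1585] turn [ 0.18  0.24 -0.35] yaw -5.42 F [-0.74 -0.4   0.12] g 0.0683 q [ 0.67 -0.61  2.23 -0.47  1.1   0.89]
t 13.45 pos [0.4013 0.1695 0.3522] shift [-0.0006 -0.0721  0.2185] turn [ 0.18  0.24 -0.35] yaw -5.42 F [-0.74 -0.4   0.12] g 0.0683 q [ 0.67 -0.61  2.23 -0.47  1.1   0.89]
```

```bash
python3 -m inch '[[0,-0.024,0.01,0,0,0],[0,-0.024,0.02,0,0,0],[0,-0.024,0.03,0,0,0],[0,0,0.04,0,0,0],[0,0,0.035,0,0,0],[0,0,0.02,0,0,0],[0,0,0,0,0,0],[0,0,0,0,0,0]]' 65
python3 -c "
from gg import *
gt([.452,.164,.155]); s,R,t=tool()
P=[t+R@[0,y,z] for y in (-.028,0,.028) for z in (-.012,)]
view('s14',box=(200,80,320,180),f=6.5,pts=P)
view('t14','top',(140,160,240,250),7,pts=P)
"
```

```text
time_s: 14.25
tool_pos: [0.4312, 0.1666, 0.1838]
ee_rot: [0.705, 0.642, 0.203, 0.224]
ft_force: [-0.1, -0.4, -0.5]
gripper_width: 0.0554
t 14.25 pos [0.4312 0.1666 0.1838] shift [-0.0005  0.0005  0.0636] turn [ 0.16  0.26 -0.31] yaw -5.38 F [-0.07 -0.39 -0.54] g 0.0554 q [ 0.6  -0.45  2.45 -0.59  0.73  1.06]
```

View pics/s14.png

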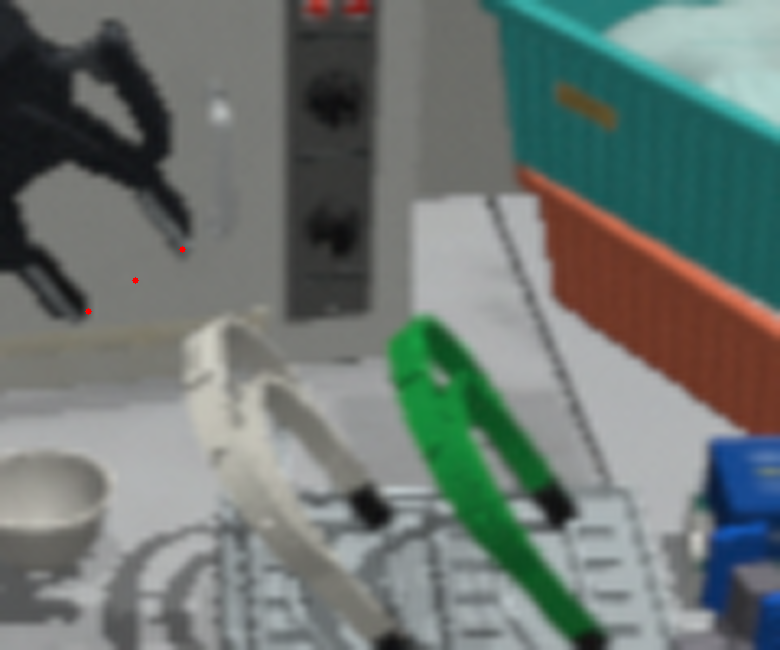

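View pics/t14.png

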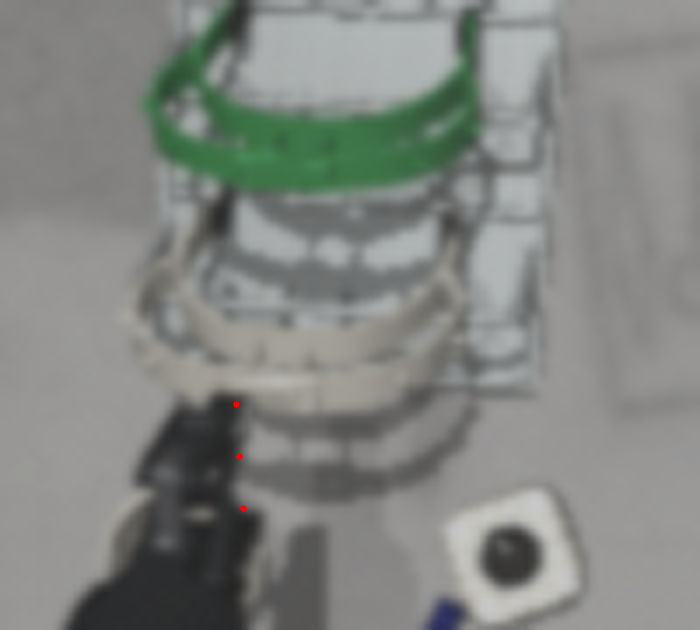

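```bash
python3 -c "
from gg import *
T=cam('top');S=cam('side'); s,R,t=tool()
for dx in (0,.008,.012):
 for z in (-.02,-.012,-.004):
  for y in (.028,-.028):
   X=t+R@[dx,y,z]; print(dx,y,z,'side',((proj(S,X)-[200,80]+.5)*6.5).round(),'top',((proj(T,X)-[140,160]+.5)*7).round())
q=lambda u,v:((u+.5)/6.5-.5+200,(v+.5)/6.5-.5+80)
p=lambda u,v:((u+.5)/7-.5+140,(v+.5)/7-.5+160)
for a,b in (((185,245),(215,400)),):
  X,e=tri(T,p(*b),S,q(*a)); print(X.round(4),e.round(4),'in tool',(R.T@(X-t)).round(4))
save('t14z',T,(150,205,190,240),15);save('s14z',S,(200,80,240,135),11)
"
```

```text
0 0.028 -0.02 side [173. 232.] top [228. 414.]
0 -0.028 -0.02 side [ 78. 295.] top [235. 519.]
0 0.028 -0.012 side [183. 244.] top [232. 403.]
0 -0.028 -0.012 side [ 89. 307.] top [240. 508.]
0 0.028 -0.004 side [194. 257.] top [237. 393.]
0 -0.028 -0.004 side [ 99. 319.] top [244. 497.]
0.008 0.028 -0.02 side [173. 224.] top [209. 413.]
0.008 -0.028 -0.02 side [ 79. 286.] top [217. 517.]
0.008 0.028 -0.012 side [183. 236.] top [214. 402.]
0.008 -0.028 -0.012 side [ 89. 298.] top [222. 506.]
0.008 0.028 -0.004 side [194. 249.] top [219. 391.]
0.008 -0.028 -0.004 side [100. 311.] top [226. 495.]
0.012 0.028 -0.02 side [173. 220.] top [200. 412.]
0.012 -0.028 -0.02 side [ 79. 282.] top [208. 516.]
0.012 0.028 -0.012 side [183. 232.] top [205. 401.]
0.012 -0.028 -0.012 side [ 90. 294.] top [213. 505.]
0.012 0.028 -0.004 side [194. 245.] top [209. 391.]
0.012 -0.028 -0.004 side [100. 306.] top [217. 494.]
[0.4489 0.1747 0.2066] 0.0002 in tool [ 0.0086  0.0257 -0.0075]
```

View pics/t14z.png

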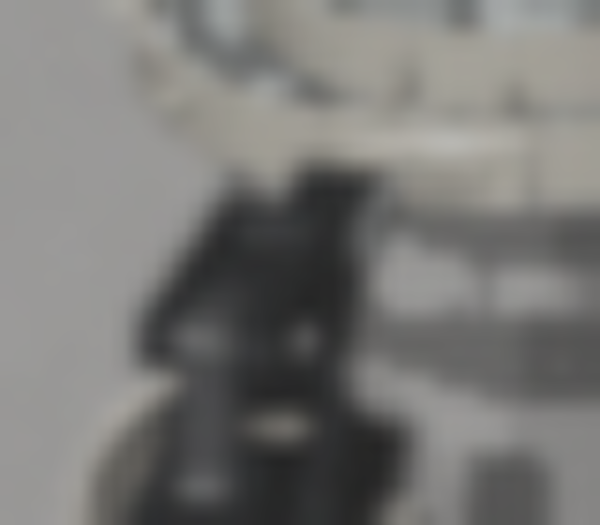

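View pics/s14z.png

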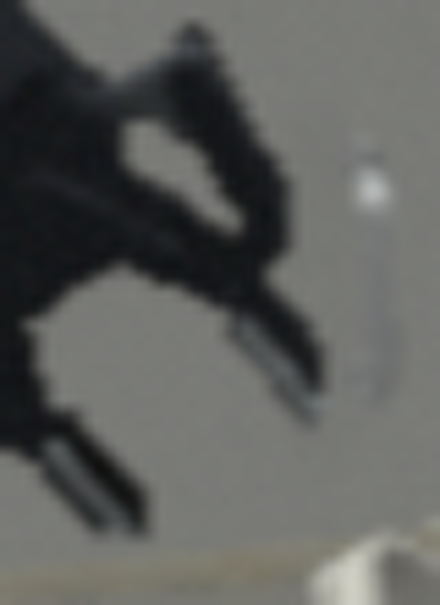

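```bash
python3 -m inch '[[-0.003,0,0.01,0,0,0],[0,0,0.015,0,0,0],[0,0,0.01,0,0,0],[0,0,0.005,0,0,0],[0,0,0,0,0,0],[0,0,0,0,0,0]]'
python3 -c "
from gg import *
gt([.452,.164,.155]); s,R,t=tool()
view('s15',box=(210,100,290,170),f=9)
view('t15','top',(150,180,220,240),10)
"
```

```text
time_s: 15.05
tool_pos: [0.4537, 0.1618, 0.1509]
ee_rot: [0.705, 0.642, 0.203, 0.224]
ft_force: [0.9, -0.0, -0.0]
gripper_width: 0.0557
t 15.05 pos [0.4537 0.1618 0.1509] shift [0.0022 0.0007 0.0236] turn [ 0.19  0.2  -0.28] yaw -5.34 F [ 0.91 -0.01 -0.03] g 0.0557 q [ 0.55 -0.36  2.46 -0.63  0.62  1.09]
```

View pics/s15.png

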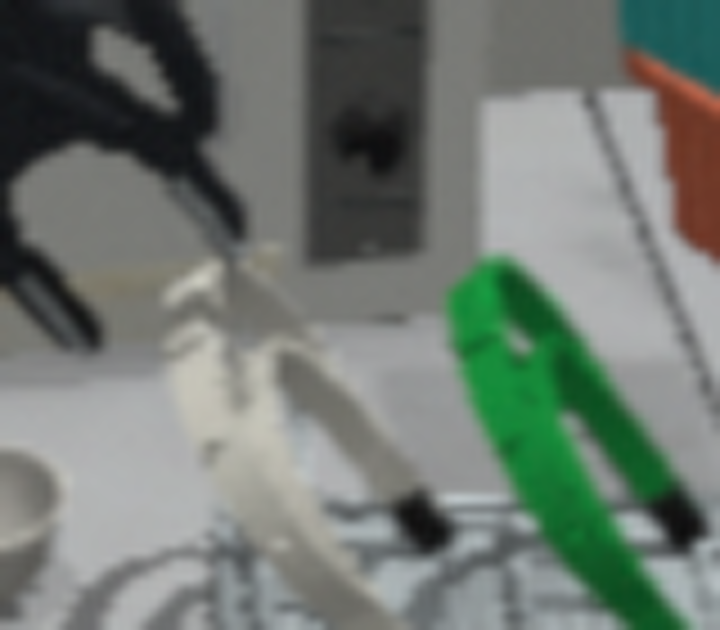

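View pics/t15.png

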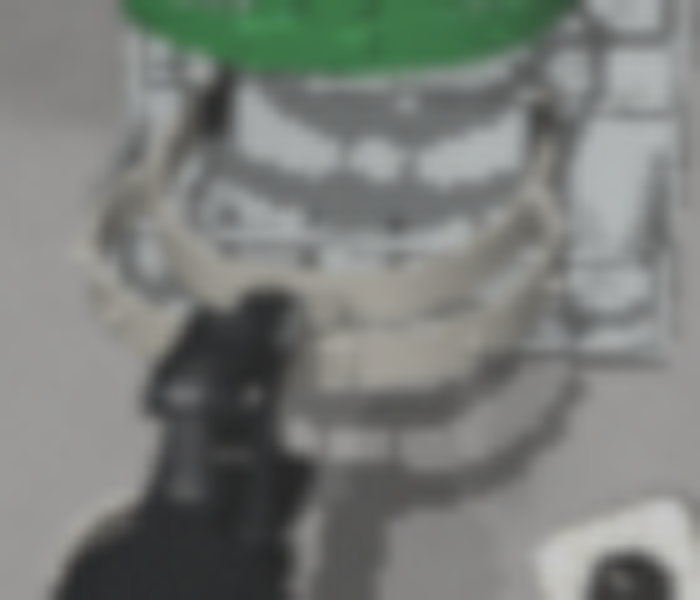

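```bash
python3 -m inch '[[-0.001,0.004,0,0,0,0],[-0.001,0.004,0.004,0,0,0],[0,0,0.008,0,0,0],[0,0,0.008,0,0,0],[0,0,0.004,0,0,0],[0,0,0,0,0,0],[0,0,0,0,0,0]]'
python3 -c "
from gg import *
gt([.452,.164,.155]); s,R,t=tool()
view('s16',box=(210,100,290,170),f=9)
view('t16','top',(150,180,220,240),10)
"
```

```text
time_s: 15.85
tool_pos: [0.4736, 0.1577, 0.1353]
ee_rot: [0.705, 0.642, 0.203, 0.223]
ft_force: [0.5, 1.1, -0.3]
gripper_width: 0.0555
t 15.85 pos [0.4736 0.1577 0.1353] shift [ 0.0043 -0.0068 -0.0008] turn [ 0.15  0.23 -0.26] yaw -5.32 F [ 0.46  1.11 -0.3 ] g 0.0555 q [ 0.5  -0.3   2.45 -0.66  0.56  1.09]
```

View pics/s16.png

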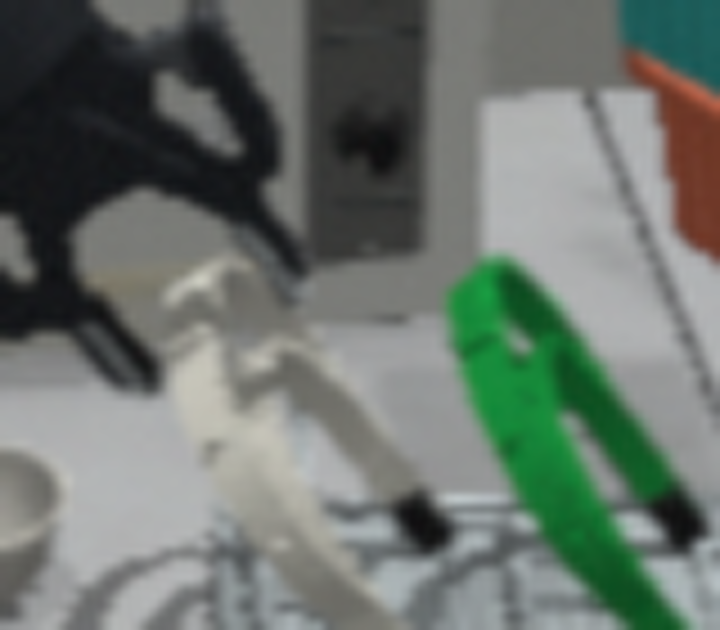

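View pics/t16.png

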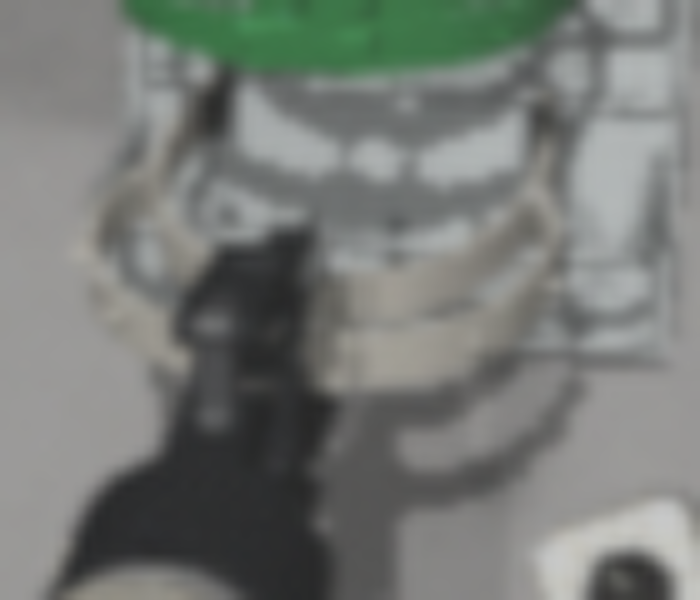

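```bash
python3 -m inch '[[0,0.002,0.001,0,0,0],[0,0,0,0,0,0],[0,0,0,0,0,0],[0,0,0,0,0,0],[0,0,0,0,0,0],[0,0,0,0,0,0],[0,0,0,0,0,0]]' 0 40
python3 -c "
from gg import *
gt([.452,.164,.155]); s,R,t=tool()
view('s17',box=(210,100,290,170),f=9)
view('t17','top',(150,180,220,240),10)
"
```

```text
time_s: 16.65
tool_pos: [0.476, 0.1579, 0.1365]
ee_rot: [0.705, 0.642, 0.204, 0.224]
ft_force: [-5.0, -0.6, 4.0]
gripper_width: 0.0172
t 16.65 pos [0.476  0.1579 0.1365] shift [ 0.004  -0.0095 -0.0012] turn [ 0.21  0.18 -0.28] yaw -5.34 F [-4.98 -0.57  4.03] g 0.0172 q [ 0.5  -0.29  2.45 -0.66  0.55  1.09]
```

View pics/s17.png

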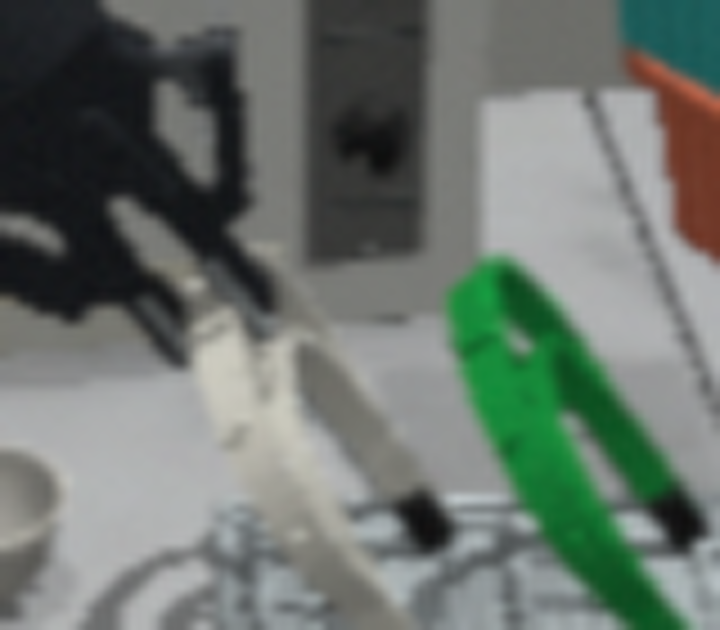

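View pics/t17.png

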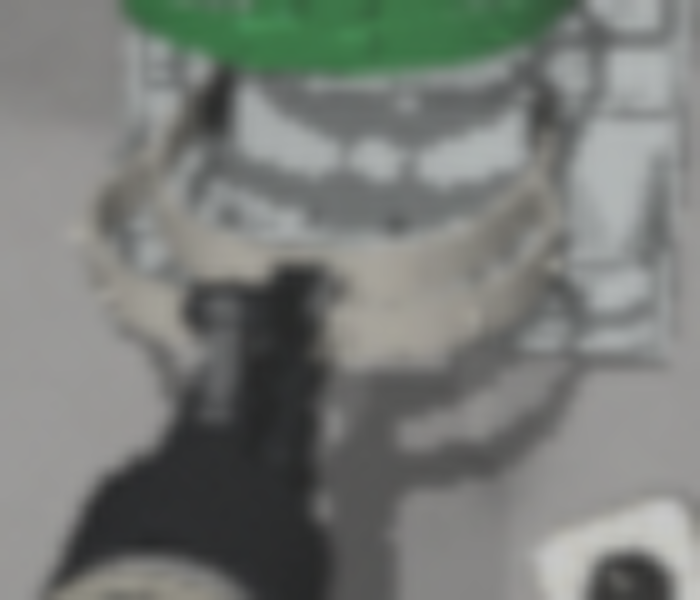

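```bash
python3 -m inch '[[0,0,-0.01,0,0,0],[0,0,-0.015,0,0,0],[0,0,-0.02,0,0,0],[0,0,-0.02,0,0,0],[0,0,-0.025,0,0,0],[0,0,-0.025,0,0,0],[0,0,-0.025,0,0,0],[0,0,-0.025,0,0,0],[0,0,-0.02,0,0,0],[0,0,-0.01,0,0,0],[0,0,0,0,0,0]]'
python3 -c "
from gg import *
gt([.452,.164,.155]); s,R,t=tool()
view('s18',box=(150,40,310,180),f=4.5)
"
```

```text
time_s: 17.85
tool_pos: [0.364, 0.1689, 0.2973]
ee_rot: [0.704, 0.642, 0.205, 0.223]
ft_force: [0.4, 0.4, -0.9]
gripper_width: 0.017
t 17.85 pos [0.364  0.1689 0.2973] shift [ 0.0028 -0.0106  0.195 ] turn [ 0.31  0.03 -0.28] yaw -5.35 F [ 0.39  0.4  -0.93] g 0.017 q [ 0.76 -0.67  2.35 -0.52  1.08  1.02]
```

View pics/s18.png

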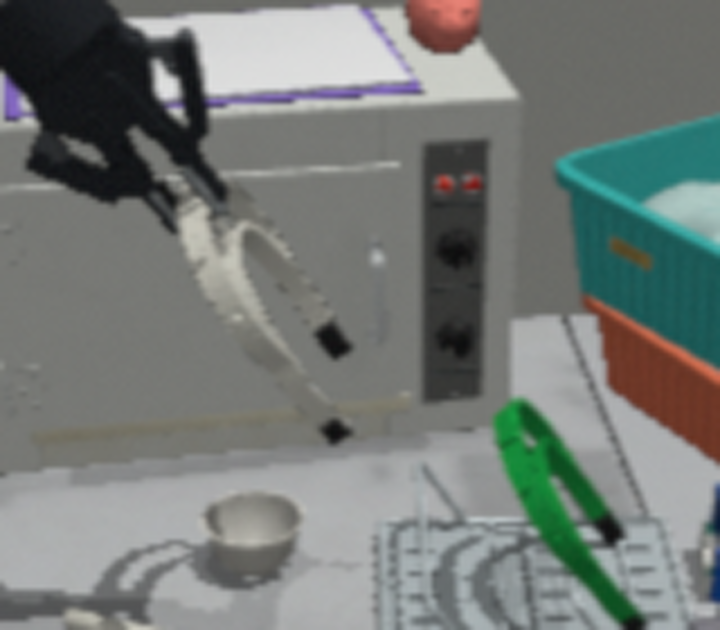

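```bash
python3 -m inch '[[0,0,-0.005,7,0,-2.8],[0,0,-0.005,7,0,-2.8],[0,0,-0.005,7,0,-2.8],[0,0,-0.005,7,0,-2.8],[0,0,-0.005,7,0,-2.8],[0,0,-0.01,0,0,0],[0,0,-0.01,0,0,0],[0,0,0,0,0,0]]'
python3 -c "
from gg import *
a=np.radians(8.5); Rg=np.c_[[-np.sin(a),np.cos(a),0],[np.cos(a),np.sin(a),0],[0,0,-1]]
goto([.564,-.1363,.36],Rg)
view('t19','top',(235,130,335,205),8)
view('s19',box=(150,40,310,180),f=4.5)
"
```

```text
time_s: 18.7
tool_pos: [0.3554, 0.171, 0.3396]
ee_rot: [0.657, 0.753, -0.025, 0.026]
ft_force: [-0.4, 0.1, -0.2]
gripper_width: 0.0174
t 18.70 pos [0.3554 0.171  0.3396] shift [-0.3333  0.165   0.0028] turn [-0.29  4.11 -0.73] yaw 7.76 F [-0.4   0.14 -0.18] g 0.0174 q [ 0.45 -0.32  1.96 -0.07  1.52  0.31]
```

View pics/t19.png

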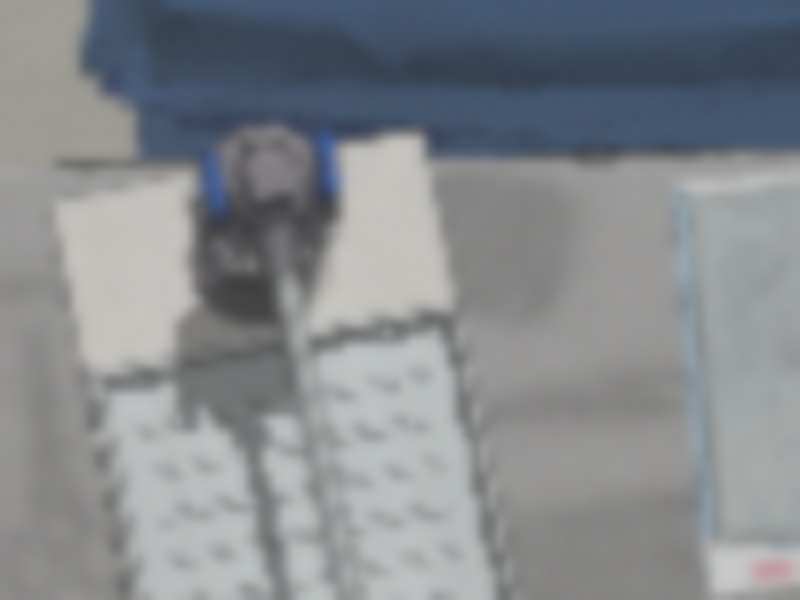

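View pics/s19.png

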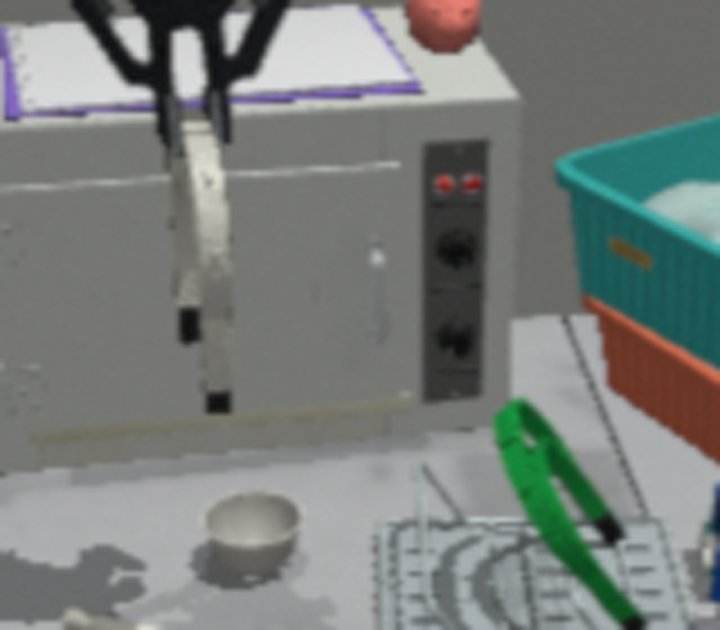

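```bash
python3 -c "
from gg import *
T=view('t20','top',(255,150,305,230),7.5)
p=lambda u,v:((u+.5)/8-.5+235,(v+.5)/8-.5+130)
A=onz(T,*p(287,262),.183);C=onz(T,*p(331,540),.183);print(A,C,np.degrees(np.arctan2(*(A-C)[[1,0]])))
print('tabs mid',onz(T,*p(272,173),.22))
"
```

```text
[ 0.61349444 -0.13172199  0.183     ] [ 0.50488312 -0.14668654  0.183     ] 7.844864181069652
tabs mid [ 0.64137748 -0.12500244  0.22      ]
```

View pics/t20.png

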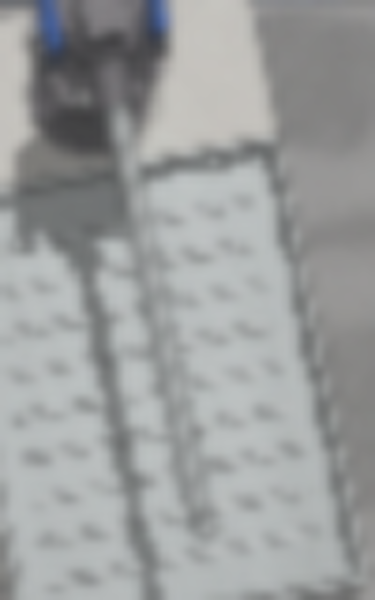

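```bash
python3 -m inch '[[0,0,-0.01,0,2,-0.3],[0,0,-0.015,0,2,-0.3],[0,0,0,0,0,0]]'
python3 -c "
from gg import *
a=np.radians(8.5); Rg=np.c_[[-np.sin(a),np.cos(a),0],[np.cos(a),np.sin(a),0],[0,0,-1]]
goto([.564,-.1375,.365],Rg)"
```

```text
time_s: 19.15
tool_pos: [0.3553, 0.1721, 0.3655]
ee_rot: [0.654, 0.757, -0.002, -0.001]
ft_force: [0.6, -1.0, 0.0]
gripper_width: 0.0172
t 19.15 pos [0.3553 0.1721 0.3655] shift [-3.367e-01  1.614e-01  3.000e-04] turn [-0.19  0.06 -0.13] yaw 8.37 F [ 0.58 -0.98  0.04] g 0.0172 q [ 0.39 -0.34  1.93 -0.    1.55  0.24]
```

```bash
python3 -m inch '[[-0.015,0.007,0,0,0,0],[-0.028,0.013,0,0,0,0],[-0.035,0.017,0,0,0,0],[-0.036,0.018,0,0,0,0],[-0.036,0.018,0,0,0,0],[-0.036,0.018,0,0,0,0],[-0.036,0.018,0,0,0,0],[-0.036,0.017,0,0,0,0],[-0.036,0.016,0,0,0,0],[-0.028,0.012,0,0,0,0],[-0.015,0.007,0,0,0,0],[0,0,0,0,0,0]]'
python3 -m inch '[[0,0,0,0,0,0],[0,0,0,0,0,0]]'
python3 -c "
from gg import *
a=np.radians(8.5); Rg=np.c_[[-np.sin(a),np.cos(a),0],[np.cos(a),np.sin(a),0],[0,0,-1]]
goto([.564,-.1375,.365],Rg)
s,R,t=tool()
view('s21',box=(200,20,360,220),f=3,pts=[[.564,-.1375,.185]])
S=view('t21','top',(220,110,340,230),5,pts=[[.564,-.1375,.185]])
"
```

```text
time_s: 20.35
tool_pos: [0.5638, -0.1386, 0.3616]
ee_rot: [0.654, 0.756, -0.004, -0.002]
ft_force: [-0.2, 0.5, -0.6]
gripper_width: 0.0171
time_s: 20.55
tool_pos: [0.5631, -0.1363, 0.3631]
ee_rot: [0.653, 0.757, -0.004, -0.002]
ft_force: [-1.2, 0.4, -0.7]
gripper_width: 0.0171
t 20.55 pos [ 0.5631 -0.1363  0.3631] shift [-0.0013  0.0007 -0.0019] turn [-0.47  0.11 -0.04] yaw 8.46 F [-1.24  0.42 -0.69] g 0.0171 q [-0.28  0.03  1.61 -0.01  1.5  -0.42]
```

View pics/s21.png

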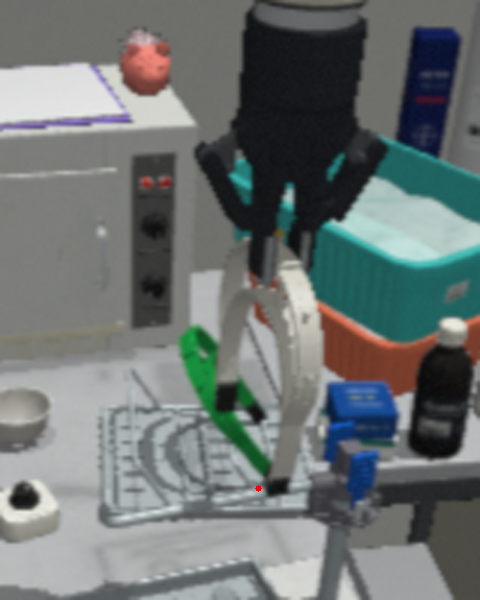

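View pics/t21.png

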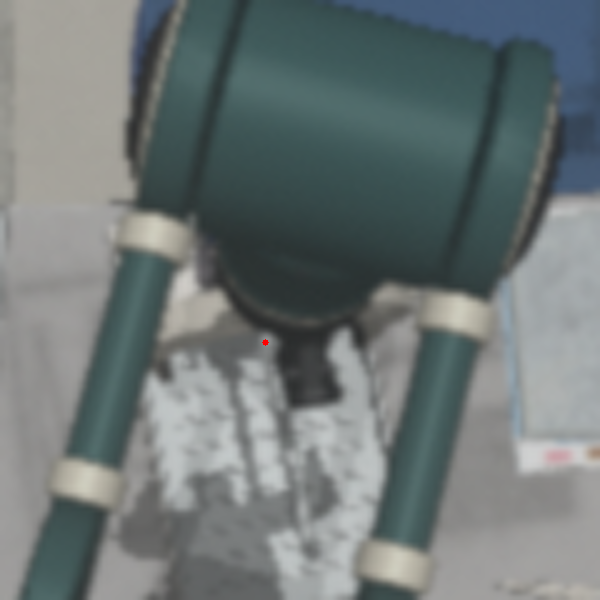

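```bash
cat > pl.py <<'E'
from gg import *
def onplane(C,u,v,t,R):
    o,d=ray(C,u,v); k=((t-o)@R[:,1])/(d@R[:,1]); return R.T@(o+k*d-t)
E
python3 -c "
from pl import *
s,R,t=tool()
S=view('s22',box=(260,90,320,190),f=6)
q=lambda u,v:((u+.5)/3-.5+200,(v+.5)/3-.5+20)
for p in ((227,396),(278,486)): print(onplane(S,*q(*p),t,R).round(4))
"
```

```text
[ 0.0791 -0.      0.1388]
[-0.0412 -0.      0.1462]
```

View pics/s22.png

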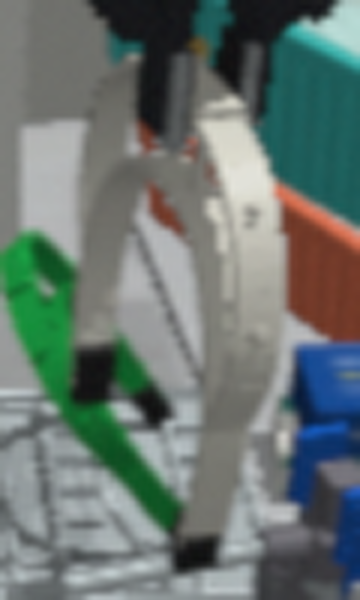

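```bash
python3 -c "
from pl import *
s,R,t=tool(); S=cam('side')
q=lambda u,v:((u+.5)/6-.5+260,(v+.5)/6-.5+90)
for p in ((214,130),(178,140),(250,115),(95,375),(197,553),(228,95)): print(p,onplane(S,*q(*p),t,R).round(4))
for z in (-.1,-.0,): print(z,[((proj(S,t+R@[x,0,z])-[260,90]+.5)*6).round() for x in (-.01,0,.01)])
"
```

```text
(214, 130) [-0.0141 -0.     -0.0182]
(178, 140) [ 0.0159 -0.      0.0001]
(250, 115) [-0.0411  0.     -0.0365]
(95, 375) [ 0.0786 -0.      0.1397]
(197, 553) [-0.0414 -0.      0.1463]
(228, 95) [-0.0222 -0.     -0.035 ]
-0.1 [array([ 236., -108.]), array([ 224., -118.]), array([ 212., -129.])]
-0.0 [array([205., 173.]), array([195., 160.]), array([184., 147.])]
```

```bash
python3 -m inch '[[-0.001,0,0.01,-0.4,0,0],[0,0,0.02,0,0,0],[0,0,0.025,0,0,0],[0,0,0.025,0,0,0],[0,0,0.025,0,0,0],[0,0,0.02,0,0,0],[0,0,0.013,0,0,0],[0,0,0.005,0,0,0],[0,0,0,0,0,0]]'
python3 -c "
from gg import *
a=np.radians(8.5); Rg=np.c_[[-np.sin(a),np.cos(a),0],[np.cos(a),np.sin(a),0],[0,0,-1]]
goto([.564,-.1375,.197],Rg)
view('s23',box=(240,90,340,210),f=5.5)
view('t23','top',(220,130,320,220),6)
"
```

```text
time_s: 21.65
tool_pos: [0.5632, -0.1389, 0.2192]
ee_rot: [0.653, 0.757, -0.001, -0.0]
ft_force: [-0.1, -0.2, -0.5]
gripper_width: 0.017
t 21.65 pos [ 0.5632 -0.1389  0.2192] shift [0.0013 0.001  0.0222] turn [-0.13  0.1  -0.11] yaw 8.39 F [-0.08 -0.23 -0.54] g 0.017 q [-0.28  0.09  1.81 -0.    1.24 -0.43]
```

View pics/s23.png

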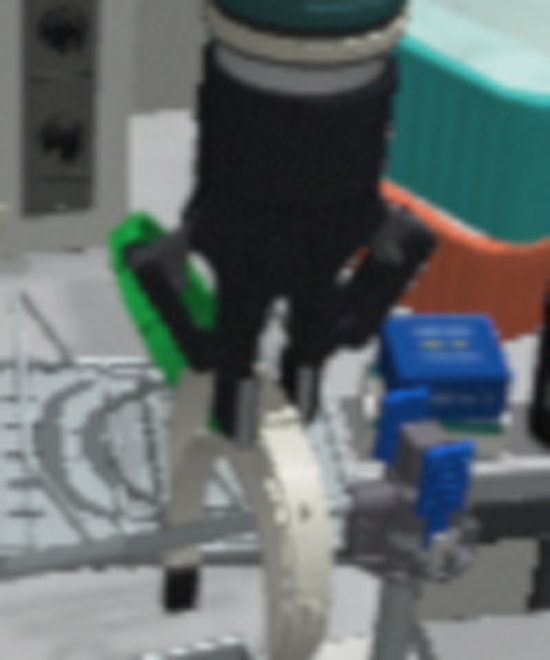

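View pics/t23.png

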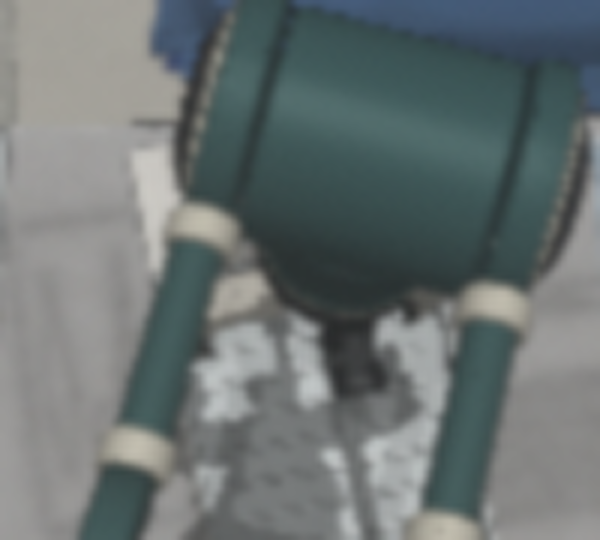

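```bash
python3 -m inch '[[0.001,0.001,0.006,0,0,0],[0,0,0.006,0,0,0],[0,0,0.004,0,0,0],[0,0,0.002,0,0,0],[0,0,0,0,0,0]]'
python3 -c "
from gg import *
goto([.564,-.1375,.197])
view('s24',box=(250,140,330,210),f=9)
"
```

```text
time_s: 22.25
tool_pos: [0.5641, -0.1378, 0.2013]
ee_rot: [0.653, 0.757, -0.001, -0.0]
ft_force: [-0.4, 0.1, -1.3]
gripper_width: 0.0171
t 22.25 pos [ 0.5641 -0.1378  0.2013] shift [ 0.0003 -0.      0.0043] turn  yaw 8.4 F [-0.36  0.07 -1.26] g 0.0171 q [-0.28  0.1   1.83 -0.    1.21 -0.43]
```

View pics/s24.png

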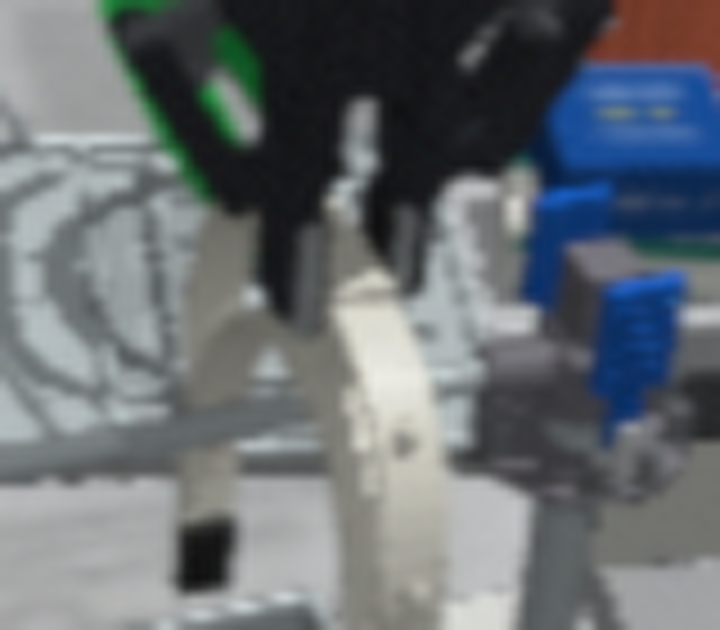

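```bash
for i in 1; do python3 -m inch '[[0,0,0.002,0,0,0],[0,0,0.002,0,0,0],[0,0,0.001,0,0,0],[0,0,0,0,0,0]]'; done; python3 -m inch '[[0,0,0.001,0,0,0],[0,0,0.001,0,0,0],[0,0,0.001,0,0,0],[0,0,0,0,0,0]]'
python3 -c "
from gg import *
goto([.564,-.1375,.197])
view('s25',box=(250,140,330,210),f=9)
"
```

```text
time_s: 22.7
tool_pos: [0.5648, -0.1382, 0.1981]
ee_rot: [0.653, 0.757, -0.001, 0.001]
ft_force: [-0.9, 0.4, 5.1]
gripper_width: 0.0175
time_s: 23.1
tool_pos: [0.5652, -0.139, 0.1978]
ee_rot: [0.653, 0.757, -0.001, 0.002]
ft_force: [-5.5, 0.1, 16.4]
gripper_width: 0.0174
t 23.10 pos [ 0.5652 -0.139   0.1978] shift [ 0.0017 -0.001   0.0008] turn  yaw 8.4 F [-5.54  0.09 16.45] g 0.0174 q [-0.28  0.1   1.84 -0.    1.2  -0.43]
```

View pics/s25.png

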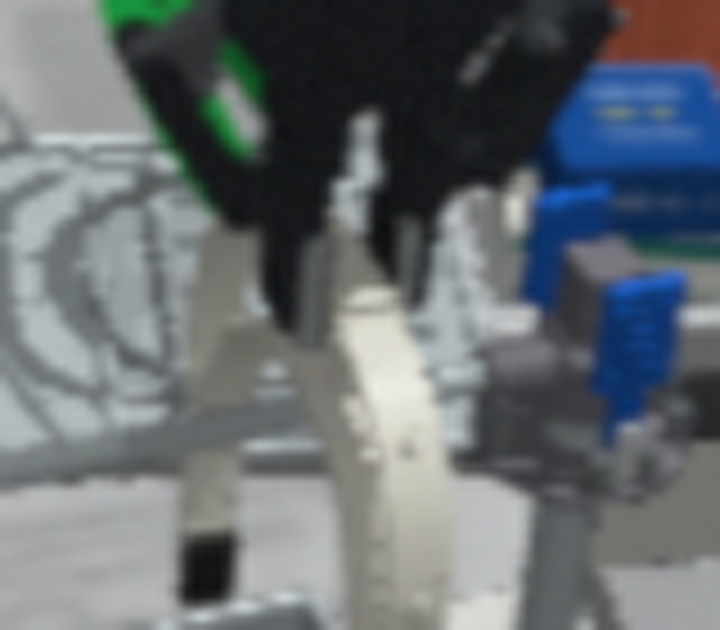

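```bash
python3 -m inch '[[0,0,-0.003,0,0,0],[0,0,0,0,0,0],[0,0,0,0,0,0]]'; python3 -m inch '[[0,0,0,0,0,0],[0,0,0,0,0,0],[0,0,0,0,0,0],[0,0,0,0,0,0],[0,0,0,0,0,0]]' 42
python3 -c "
from gg import *
goto([.564,-.1375,.197])
view('s26',box=(250,140,330,210),f=9)
"
```

```text
time_s: 23.45
tool_pos: [0.5652, -0.1382, 0.198]
ee_rot: [0.653, 0.757, -0.001, 0.001]
ft_force: [-0.6, 0.2, 5.8]
gripper_width: 0.0172
time_s: 23.95
tool_pos: [0.5643, -0.1379, 0.1965]
ee_rot: [0.653, 0.757, -0.001, 0.0]
ft_force: [0.1, -0.2, 0.4]
gripper_width: 0.0358
t 23.95 pos [ 0.5643 -0.1379  0.1965] shift [ 0.0004 -0.0002 -0.0005] turn  yaw 8.39 F [ 0.09 -0.23  0.39] g 0.0358 q [-0.28  0.11  1.84 -0.    1.2  -0.43]
```

View pics/s26.png

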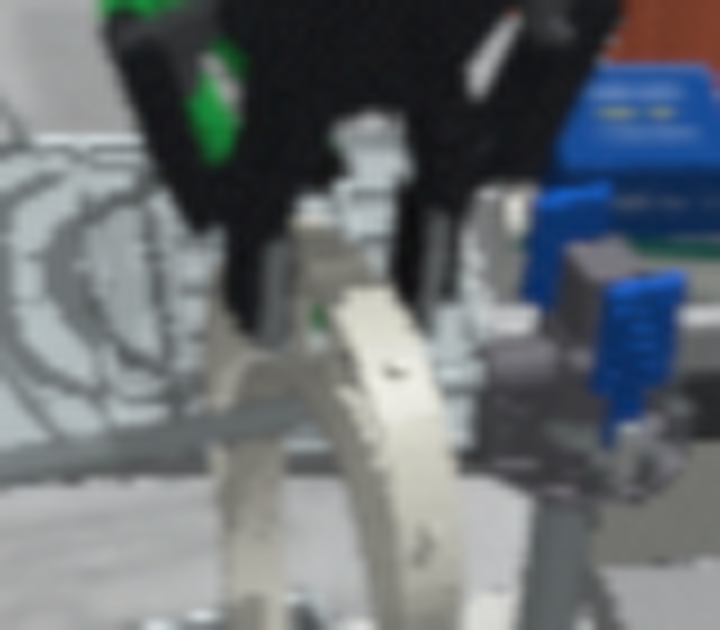

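```bash
python3 -m inch '[[0,0,0,0,0,0],[0,0,0,0,0,0],[0,0,0,0,0,0]]' 
python3 -c "
from gg import *
view('s27',box=(250,140,330,240),f=6)
view('t27','top',(220,130,320,220),6)
"
```

```text
time_s: 24.3
tool_pos: [0.5645, -0.138, 0.1969]
ee_rot: [0.653, 0.757, -0.001, 0.0]
ft_force: [-0.1, 0.4, 0.7]
gripper_width: 0.0358
```

View pics/s27.png

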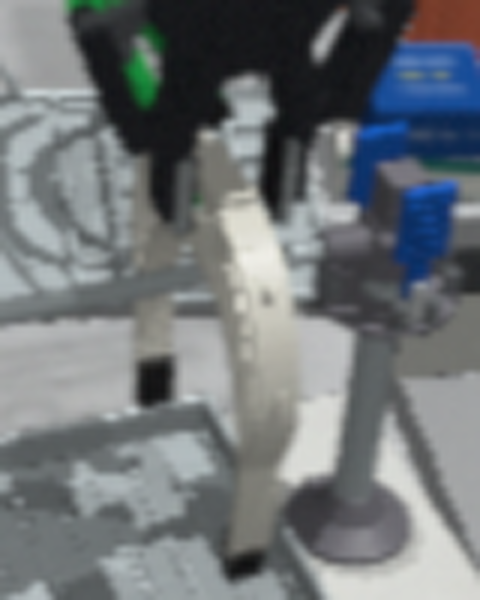

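View pics/t27.png

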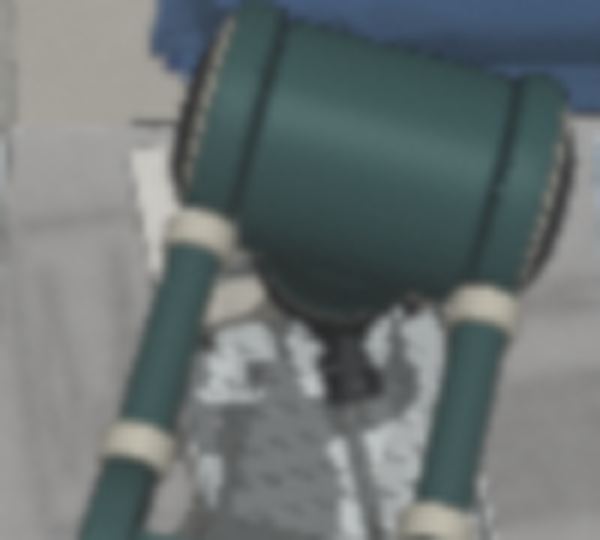

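```bash
python3 -m inch '[[0,0,0,0,0,0],[0,0,0,0,0,0],[0,0,0,0,0,0],[0,0,0,0,0,0],[0,0,0,0,0,0]]' 60
python3 -c "
from gg import *
goto([.564,-.1375,.197])
view('s28',box=(250,140,330,240),f=6)
"
```

```text
time_s: 24.9
tool_pos: [0.5644, -0.1379, 0.1969]
ee_rot: [0.653, 0.757, -0.001, 0.0]
ft_force: [0.3, -0.8, -0.0]
gripper_width: 0.0513
t 24.90 pos [ 0.5644 -0.1379  0.1969] shift [ 0.0005 -0.0004 -0.0001] turn  yaw 8.39 F [ 0.32 -0.77 -0.03] g 0.0513 q [-0.28  0.11  1.84 -0.    1.2  -0.43]
```

View pics/s28.png

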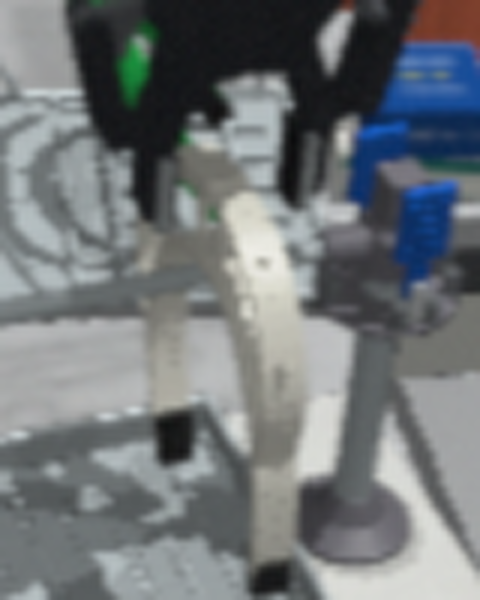

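```bash
python3 -m inch '[[0,0,0,0,0,0],[0,0,0,0,0,0],[0,0,0,0,0,0],[0,0,0,0,0,0],[0,0,0,0,0,0],[0,0,0,0,0,0]]' 
python3 -c "
from gg import *
goto([.564,-.1375,.197])
view('s29',box=(250,140,330,240),f=6)
"
```

```text
time_s: 25.55
tool_pos: [0.5644, -0.1379, 0.1969]
ee_rot: [0.653, 0.757, -0.001, 0.0]
ft_force: [0.1, 0.1, -0.2]
gripper_width: 0.0511
t 25.55 pos [ 0.5644 -0.1379  0.1969] shift [ 0.0005 -0.0004 -0.0001] turn  yaw 8.4 F [ 0.15  0.09 -0.2 ] g 0.0511 q [-0.28  0.11  1.84 -0.    1.2  -0.43]
```

View pics/s29.png

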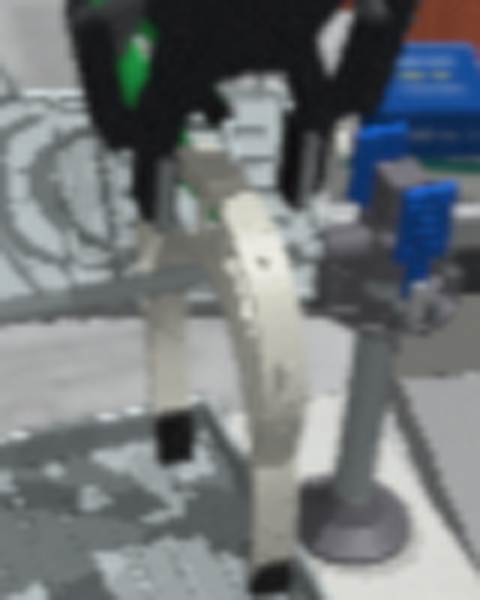

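```bash
python3 -m inch '[[0,0,-0.003,0,0,0],[0,0,-0.006,0,0,0],[0,0,-0.01,0,0,0],[0,0,-0.015,0,0,0],[0,0,-0.02,0,0,0],[0,0,-0.03,0,0,0],[0,0,-0.03,0,0,0],[0,0,-0.03,0,0,0],[0,0,-0.02,0,0,0],[0,0,0,0,0,0]]' 70
python3 -c "
from gg import *
goto([.564,-.1375,.197])
view('s30',box=(250,140,330,240),f=6)
view('t30','top',(220,130,320,220),6)
"
```

```text
time_s: 26.6
tool_pos: [0.5665, -0.1381, 0.367]
ee_rot: [0.653, 0.757, 0.001, 0.005]
ft_force: [0.5, 0.7, 0.2]
gripper_width: 0.0597
t 26.60 pos [ 0.5665 -0.1381  0.367 ] shift [ 0.002  -0.0036  0.17  ] turn  yaw 8.4 F [0.51 0.66 0.18] g 0.0597 q [-0.28  0.03  1.61 -0.    1.49 -0.43]
```

View pics/s30.png

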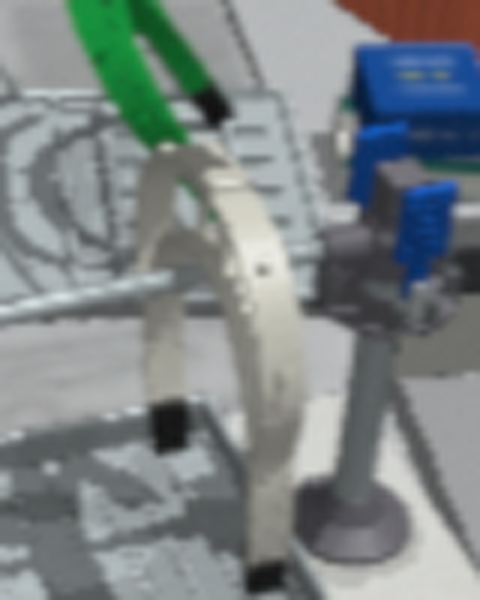

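View pics/t30.png

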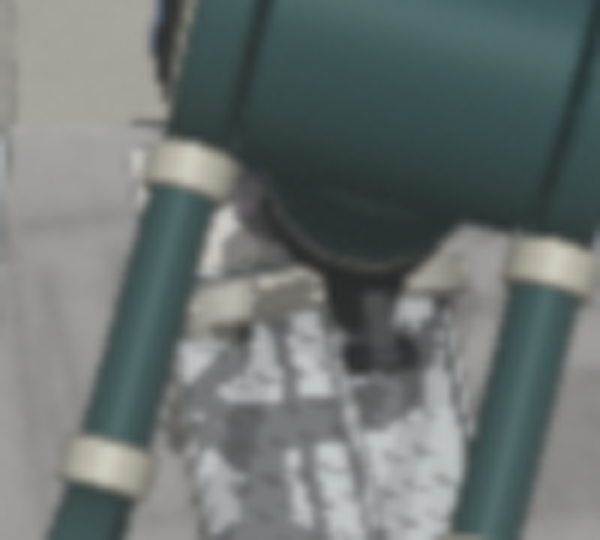

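```bash
python3 -m inch '[[0,0,-0.005,0,0,4.5],[0,0,-0.005,0,0,4.5],[0,0,0,0,0,4.5],[0,0,0,0,0,0]]' 65
python3 -c "
from gg import *
gt([.5525,.157,.153],back=.12)"
```

```text
time_s: 27.1
tool_pos: [0.5639, -0.1373, 0.369]
ee_rot: [0.738, 0.675, -0.002, -0.001]
ft_force: [0.2, -0.2, -0.2]
gripper_width: 0.0555
t 27.10 pos [ 0.5639 -0.1373  0.369 ] shift [ 0.2923 -0.0898  0.1404] turn [-35.22   0.14  -0.08] yaw -5.12 F [ 0.25 -0.23 -0.2 ] g 0.0555 q [-0.28  0.03  1.6  -0.    1.51 -0.19]
```

```bash
python3 -m inch '[[0.03,-0.01,0,0,0,0],[0.036,-0.011,0,0,0,0],[0.036,-0.011,0,0,0,0],[0.036,-0.011,0,0,0,0],[0.036,-0.011,0,0,0,0],[0.036,-0.011,0,0,0,0],[0.036,-0.011,0,0,0,0],[0.03,-0.01,0,-7,0,0],[0.014,-0.004,0,-7,0,0],[0,0,0,-7,0,0],[0,0,0,-7,0,0],[0,0,0,-7.2,0,0]]'
python3 -m inch '[[0,0,0,0,0,0],[0,0,0,0,0,0]]'
python3 -c "
from gg import *
gt([.5525,.157,.153],back=.05)"
```

```text
time_s: 28.3
tool_pos: [0.5003, 0.1595, 0.3691]
ee_rot: [0.702, 0.644, 0.204, 0.225]
ft_force: [0.4, -1.5, 0.5]
gripper_width: 0.0554
time_s: 28.5
tool_pos: [0.4997, 0.1595, 0.3684]
ee_rot: [0.703, 0.645, 0.202, 0.223]
ft_force: [0.2, -0.4, 0.8]
gripper_width: 0.0556
t 28.50 pos [0.4997 0.1595 0.3684] shift [ 0.0029 -0.0802  0.1847] turn [-0.02  0.18  0.16] yaw -4.8 F [ 0.17 -0.39  0.76] g 0.0556 q [ 0.47 -0.44  2.11 -0.38  0.98  0.69]
```

```bash
python3 -m inch '[[0,-0.02,0.02,0,0,0],[0.001,-0.025,0.03,0,0,0],[0,-0.025,0.035,0,0,0],[0,-0.01,0.035,0,0,0],[0,0,0.035,0,0,0],[0,0,0.02,0,0,0],[0,0,0.008,0,0,0],[0,0,0,0,0,0],[0,0,0,0,0,0]]'
python3 -c "
from gg import *
gt([.5525,.157,.153]); s,R,t=tool()
view('s31',box=(230,90,310,160),f=9)
view('t31','top',(150,150,220,210),10)
"
```

```text
time_s: 29.4
tool_pos: [0.542, 0.1563, 0.1755]
ee_rot: [0.703, 0.643, 0.203, 0.224]
ft_force: [0.1, 0.2, 0.4]
gripper_width: 0.0553
t 29.40 pos [0.542  0.1563 0.1755] shift [ 0.0018 -0.0045  0.0524] turn [ 0.21  0.19 -0.06] yaw -5.07 F [0.07 0.16 0.44] g 0.0553 q [ 0.41 -0.22  2.31 -0.55  0.56  0.9 ]
```

View pics/s31.png

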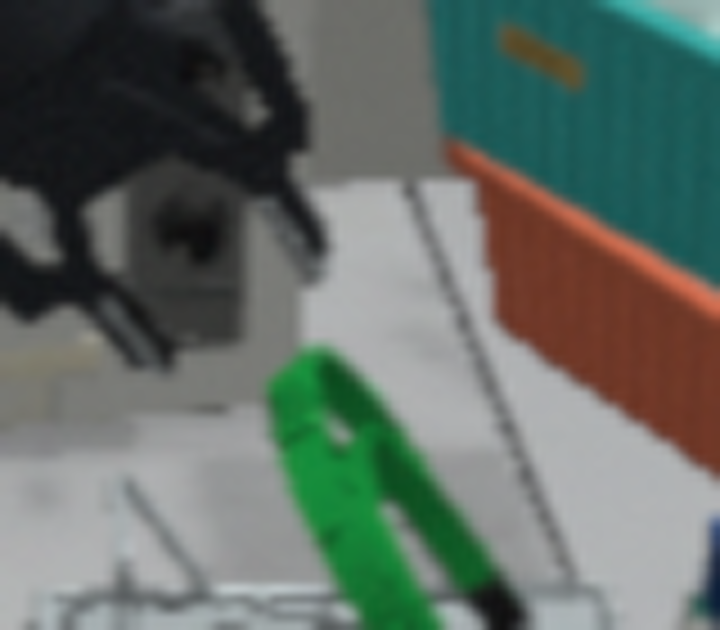

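View pics/t31.png

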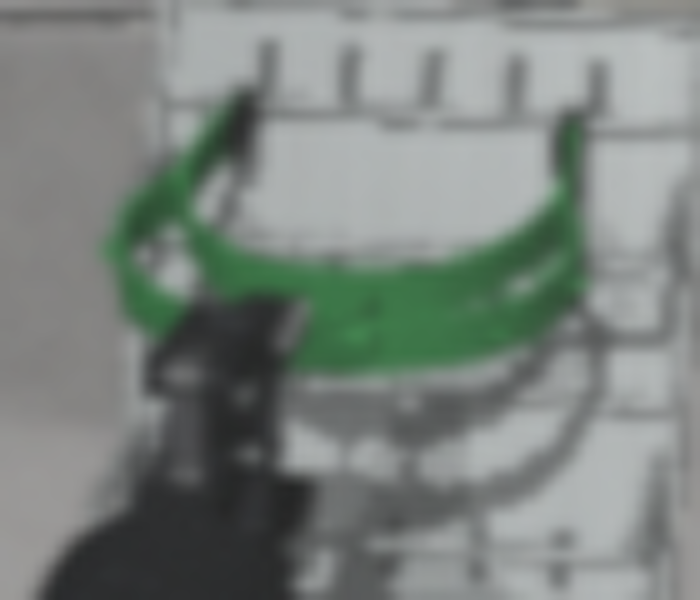

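```bash
python3 -c "
from pl import *
S=cam('side')
R=Ro.from_quat([.704,.642,.205,.223]).as_matrix(); t=np.array([.364,.1689,.2973])
q=lambda u,v:((u+.5)/4.5-.5+150,(v+.5)/4.5-.5+40)
for p in ((333,340),(335,432)):
  for dy in (-.004,0,.004): print(p,dy,onplane(S,*q(*p),t+R[:,1]*dy,R).round(4))
T=cam('top')
# hung white frame now: pads and rail
view('t32','top',(220,130,320,220),7.5); view('s32',box=(250,140,330,240),f=6)
"
```

```text
(333, 340) -0.004 [ 0.0554 -0.      0.126 ]
(333, 340) 0 [0.043  0.     0.1211]
(333, 340) 0.004 [0.0306 0.     0.1161]
(335, 432) -0.004 [-0.0644 -0.      0.1312]
(335, 432) 0 [-0.0753  0.      0.1262]
(335, 432) 0.004 [-0.0863  0.      0.1212]
```

View pics/t32.png

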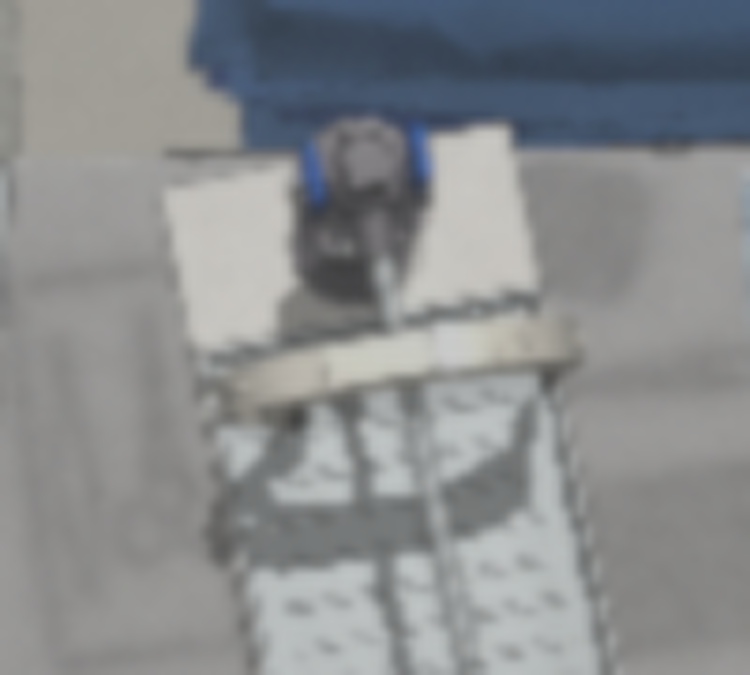

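View pics/s32.png

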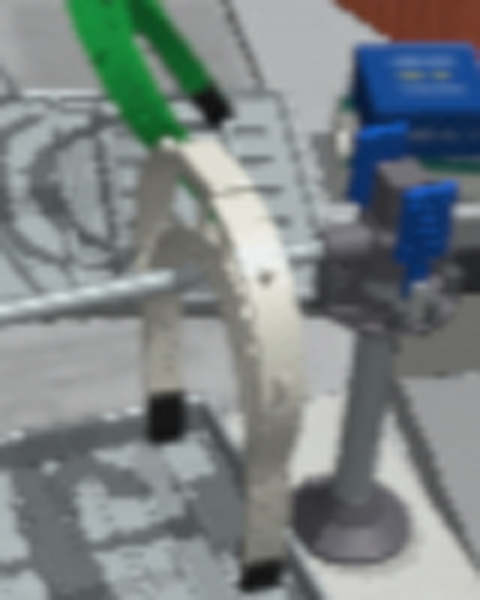

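```bash
python3 -c "
from pl import *
S=cam('side');T=cam('top')
p=lambda u,v:((u+.5)/7.5-.5+220,(v+.5)/7.5-.5+130)
q=lambda u,v:((u+.5)/6-.5+250,(v+.5)/6-.5+140)
for z in (.221,.227): print('block',onz(T,*p(380,360),z),'ends',onz(T,*p(325,371),z),onz(T,*p(436,349),z))
print('rail',onz(T,*p(384,270),.185),onz(T,*p(393,315),.185),onz(T,*p(413,410),.185),onz(T,*p(467,660),.185))
print('arc ends',onz(T,*p(228,392),.19),onz(T,*p(580,345),.19))
a=np.radians(8.5)
for yaw in (5,8.5,12):
  a=np.radians(yaw)
  R=np.c_[[-np.sin(a),np.cos(a),0],[np.cos(a),np.sin(a),0],[0,0,-1]]; 
  b=onz(T,*p(380,360),.224)
  for d in (-.004,0,.004): print(yaw,d,[onplane(S,*q(*c),b+R[:,1]*d,R).round(4) for c in ((166,418),(263,575))])
s=ctrl.state(); print(s['time_s'])
"
```

```text
block [ 0.56119404 -0.12850581  0.221     ] ends [ 0.55712679 -0.10647737  0.221     ] [ 0.56525554 -0.15093679  0.221     ]
block [ 0.56047431 -0.12823822  0.227     ] ends [ 0.55643009 -0.10633449  0.227     ] [ 0.56451282 -0.15054222  0.227     ]
rail [ 0.60295736 -0.13246147  0.185     ] [ 0.58413847 -0.13582899  0.185     ] [ 0.54455947 -0.14332217  0.185     ] [ 0.4413999  -0.16341064  0.185     ]
arc ends [ 0.55268429 -0.0672285   0.19      ] [ 0.5697986  -0.21211723  0.19      ]
5 -0.004 [array([0.0184, 0.    , 0.152 ]), array([-0.1128, -0.    ,  0.1196])]
5 0 [array([0.0297, 0.    , 0.1628]), array([-0.1037, -0.    ,  0.1299])]
5 0.004 [array([ 0.0411, -0.    ,  0.1736]), array([-0.0945,  0.    ,  0.1401])]
8.5 -0.004 [array([0.0159, 0.    , 0.1494]), array([-0.0989,  0.    ,  0.1351])]
8.5 0 [array([0.0254, 0.    , 0.1586]), array([-0.0911, -0.    ,  0.1442])]
8.5 0.004 [array([0.0348, 0.    , 0.1678]), array([-0.0833,  0.    ,  0.1532])]
12 -0.004 [array([ 0.0141, -0.    ,  0.1474]), array([-0.0883,  0.    ,  0.1473])]
12 0 [array([ 0.0222, -0.    ,  0.1555]), array([-0.0815, -0.    ,  0.1554])]
12 0.004 [array([ 0.0303, -0.    ,  0.1635]), array([-0.0748, -0.    ,  0.1635])]
29.8
```

```bash
python3 -m inch '[[0.001,-0.004,0.01,0,0,0],[0.001,0,0.015,0,0,0],[0,0,0.012,0,0,0],[0,0,0.008,0,0,0],[0,0,0.005,0,0,0],[0,0,0,0,0,0],[0,0,0,0,0,0]]'
python3 -c "
from gg import *
gt([.5525,.157,.153]); s,R,t=tool()
view('s33',box=(230,90,310,160),f=9)
view('t33','top',(150,150,220,210),10)
"
```

```text
time_s: 30.5
tool_pos: [0.5663, 0.1558, 0.1309]
ee_rot: [0.703, 0.644, 0.203, 0.224]
ft_force: [1.4, 0.3, 0.4]
gripper_width: 0.0554
t 30.50 pos [0.5663 0.1558 0.1309] shift [-0.0001  0.0013  0.0019] turn [ 0.16  0.19 -0.01] yaw -5.01 F [1.42 0.34 0.38] g 0.0554 q [ 0.39 -0.1   2.31 -0.65  0.46  1.  ]
```

View pics/s33.png

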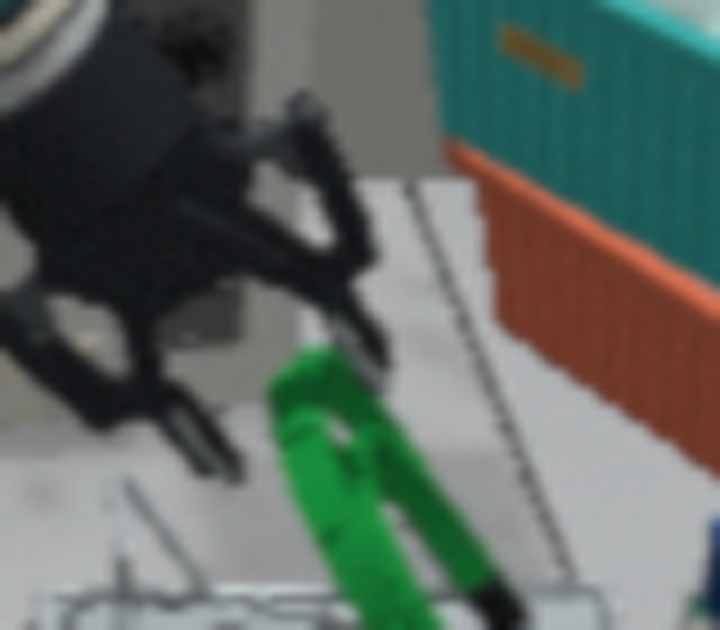

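View pics/t33.png

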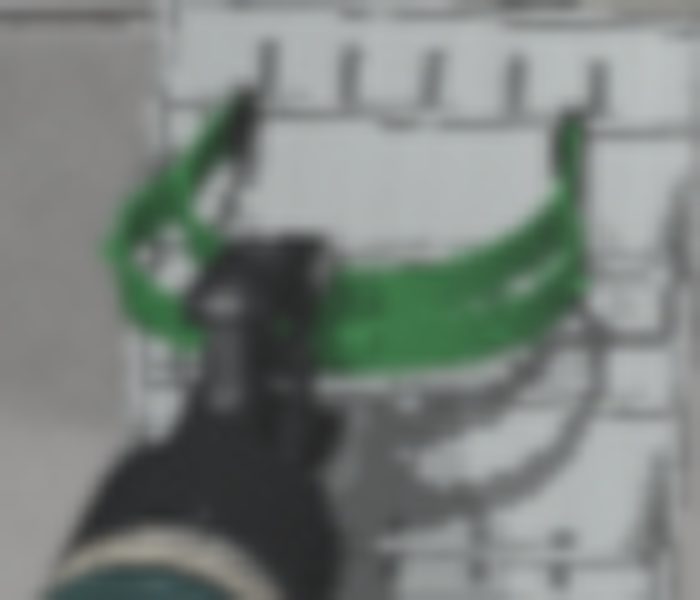

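```bash
python3 -m inch '[[-0.003,0,0.001,0,0,0],[-0.002,0.001,0,0,0,0],[0,0,0,0,0,0],[0,0,0,0,0,0]]'
python3 -m inch '[[0,0,0,0,0,0],[0,0,0,0,0,0],[0,0,0,0,0,0],[0,0,0,0,0,0],[0,0,0,0,0,0],[0,0,0,0,0,0],[0,0,0,0,0,0]]' 0 40
python3 -c "
from gg import *
gt([.5525,.157,.153]); s,R,t=tool()
view('s34',box=(230,90,310,160),f=9)
view('t34','top',(150,150,220,210),10)
"
```

```text
time_s: 31.0
tool_pos: [0.5673, 0.1507, 0.1309]
ee_rot: [0.703, 0.644, 0.203, 0.224]
ft_force: [0.4, 0.2, -0.4]
gripper_width: 0.0554
time_s: 31.7
tool_pos: [0.5673, 0.1508, 0.1308]
ee_rot: [0.703, 0.644, 0.203, 0.224]
ft_force: [-1.3, -0.5, 2.0]
gripper_width: 0.0172
t 31.70 pos [0.5673 0.1508 0.1308] shift [0.0048 0.0002 0.0011] turn [0.17 0.17 0.  ] yaw -5.0 F [-1.29 -0.52  1.98] g 0.0172 q [ 0.38 -0.1   2.32 -0.64  0.45  0.98]
```

View pics/s34.png

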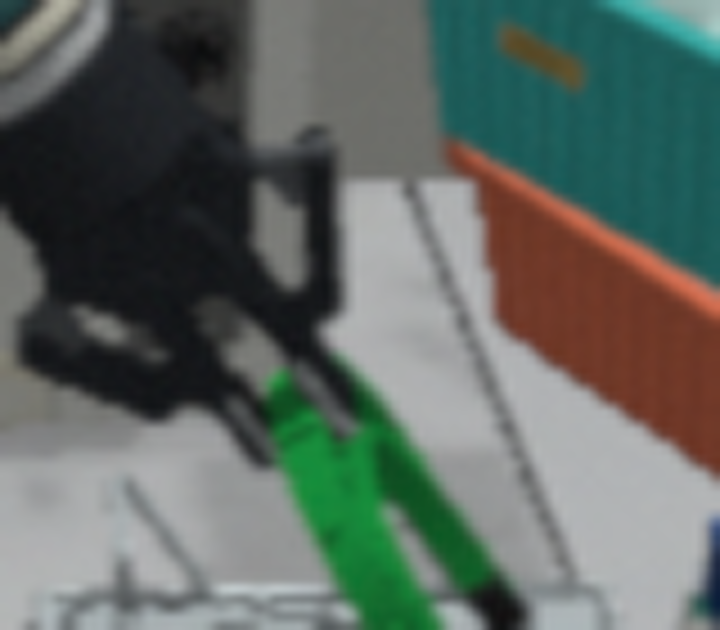

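View pics/t34.png

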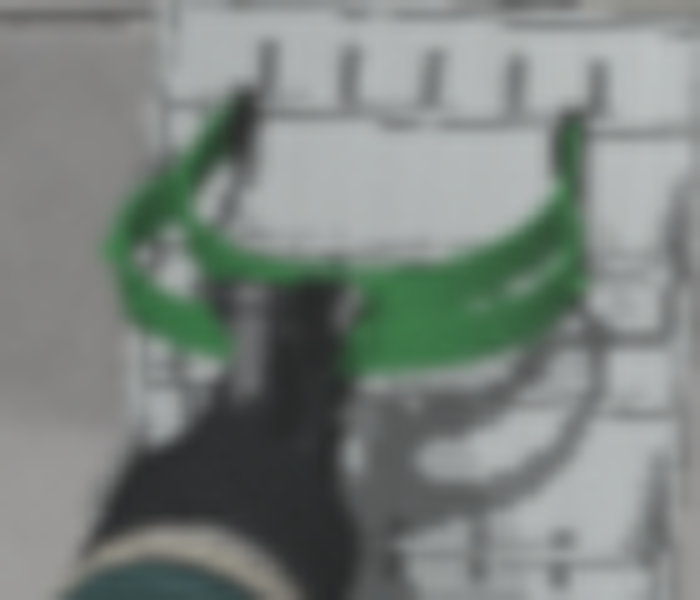

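```bash
python3 -m inch '[[0,0,-0.01,0,0,0],[0,0,-0.015,0,0,0],[0,0,-0.02,0,0,0],[0,0,-0.02,0,0,0],[0,0,-0.025,0,0,0],[0,0,-0.025,0,0,0],[0,0,-0.025,0,0,0],[0,0,-0.025,0,0,0],[0,0,-0.02,0,0,0],[0,0,-0.01,0,0,0],[0,0,0,0,0,0]]'
python3 -m inch '[[0,0,-0.007,7,0,-2.8],[0,0,-0.007,7,0,-2.8],[0,0,-0.007,7,0,-3],[0,0,-0.007,7,0,-3],[0,0,-0.01,7,0,-3],[0,0,-0.02,0,2.2,-0.5],[0,0,-0.02,0,2.3,-0.5],[0,0,0,0,0,0]]'
python3 -c "
from gg import *
a=np.radians(10.8); Rg=np.c_[[-np.sin(a),np.cos(a),0],[np.cos(a),np.sin(a),0],[0,0,-1]]
goto([.49,-.160,.37],Rg)
view('t35','top',(130,130,250,230),6);view('s35',box=(180,20,340,180),f=4)
"
```

```text
time_s: 32.9
tool_pos: [0.4553, 0.1618, 0.2918]
ee_rot: [0.703, 0.644, 0.205, 0.224]
ft_force: [0.3, -1.0, -0.1]
gripper_width: 0.0173
time_s: 33.7
tool_pos: [0.4447, 0.165, 0.3663]
ee_rot: [0.646, 0.763, -0.002, -0.004]
ft_force: [0.6, 0.6, -0.8]
gripper_width: 0.0171
t 33.70 pos [0.4447 0.165  0.3663] shift [-0.328  -0.0089 -0.0046] turn [-0.46 -0.18 -1.32] yaw 9.48 F [ 0.62  0.65 -0.78] g 0.0171 q [ 0.3  -0.17  1.8   0.    1.52  0.13]
```

View pics/s35.png

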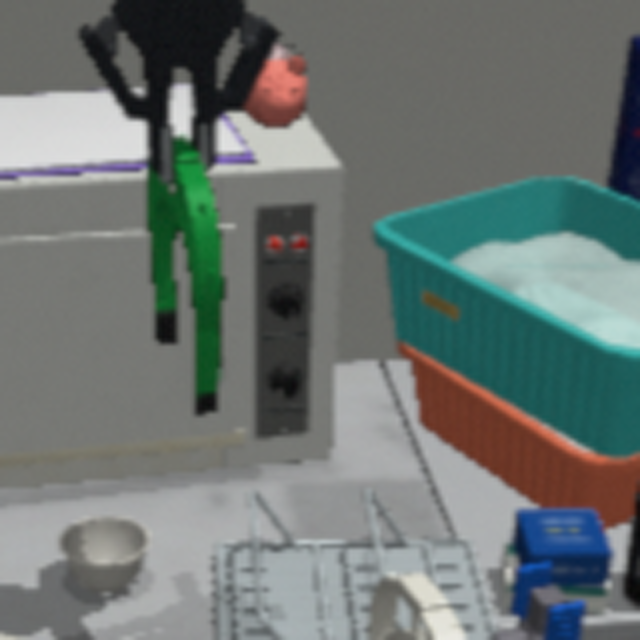

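View pics/t35.png

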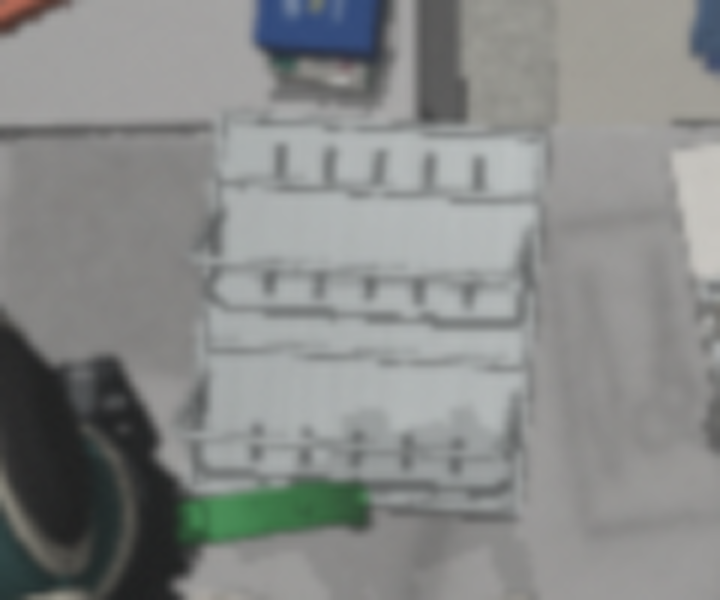

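```bash
python3 -c "
from gg import *
T=cam('top'); s,R,t=tool()
p=lambda u,v:((u+.5)/6-.5+130,(v+.5)/6-.5+140-10)
for z in (.36,.345,.33):
  X=onz(T,*p(368,507),z); print(z,X.round(4),(R.T@(X-t)).round(4))
a=np.radians(10.8); Rg=np.c_[[-np.sin(a),np.cos(a),0],[np.cos(a),np.sin(a),0],[0,0,-1]]
goto([.49,-.160,.37],Rg)
"
```

```text
0.36 [0.4527 0.0847 0.36  ] [-0.0811 -0.003   0.0032]
0.345 [0.453  0.0874 0.345 ] [-0.0785 -0.0021  0.0182]
0.33 [0.4533 0.0901 0.33  ] [-0.0759 -0.0012  0.0332]
t 33.85 pos [0.4423 0.1651 0.3633] shift [-0.3285 -0.007  -0.0071] turn [-0.74 -0.1  -1.24] yaw 9.56 F [ 0.05  0.47 -1.6 ] g 0.017 q [ 0.3  -0.18  1.81  0.    1.52  0.13]
```

```bash
python3 -m inch '[[0,0,-0.006,-0.7,0,-1.2],[0,0,0,0,0,0]]'; python3 -c "
from gg import *
a=np.radians(10.8); Rg=np.c_[[-np.sin(a),np.cos(a),0],[np.cos(a),np.sin(a),0],[0,0,-1]]
goto([.488,-.1545,.37],Rg)"
```

```text
time_s: 34.05
tool_pos: [0.4423, 0.1657, 0.3711]
ee_rot: [0.637, 0.771, 0.002, -0.0]
ft_force: [-0.9, 0.2, -0.4]
gripper_width: 0.0174
t 34.05 pos [0.4423 0.1657 0.3711] shift [-3.23e-01 -1.55e-02  3.00e-04] turn [ 0.12 -0.13  0.08] yaw 10.88 F [-0.86  0.22 -0.39] g 0.0174 q [ 0.3  -0.19  1.8   0.    1.52  0.11]
```

```bash
python3 -m inch '[[-0.012,-0.0005,0,0,0,0],[-0.025,-0.001,0,0,0,0],[-0.035,-0.002,0,0,0,0],[-0.036,-0.002,0,0,0,0],[-0.036,-0.002,0,0,0,0],[-0.036,-0.002,0,0,0,0],[-0.036,-0.002,0,0,0,0],[-0.036,-0.002,0,0,0,0],[-0.033,-0.001,0,0,0,0],[-0.025,-0.001,0,0,0,0],[-0.013,0,0,0,0,0],[0,0,0,0,0,0]]'
python3 -m inch '[[0,0,0,0,0,0],[0,0,0,0,0,0],[0,0,0,0,0,0]]'
python3 -c "
from gg import *
a=np.radians(10.8); Rg=np.c_[[-np.sin(a),np.cos(a),0],[np.cos(a),np.sin(a),0],[0,0,-1]]
goto([.488,-.1545,.225],Rg)
view('t36','top',(220,120,330,230),5.4);view('s36',box=(200,40,340,240),f=3)
"
```

```text
time_s: 35.25
tool_pos: [0.4878, -0.1561, 0.3698]
ee_rot: [0.638, 0.77, 0.001, -0.001]
ft_force: [0.0, 1.3, -0.1]
gripper_width: 0.0171
time_s: 35.55
tool_pos: [0.4881, -0.1536, 0.3705]
ee_rot: [0.637, 0.771, 0.002, -0.0]
ft_force: [0.4, 0.5, 0.0]
gripper_width: 0.0171
t 35.55 pos [ 0.4881 -0.1536  0.3705] shift [-0.0013 -0.0005  0.1455] turn [ 0.12 -0.15  0.09] yaw 10.89 F [0.42 0.52 0.03] g 0.0171 q [-0.36 -0.11  1.74  0.    1.51 -0.55]
```

View pics/s36.png

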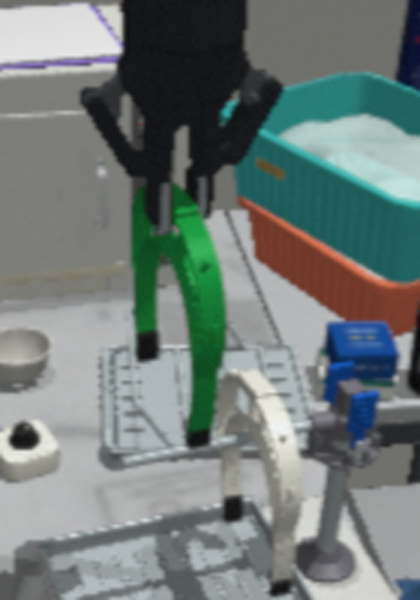

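View pics/t36.png

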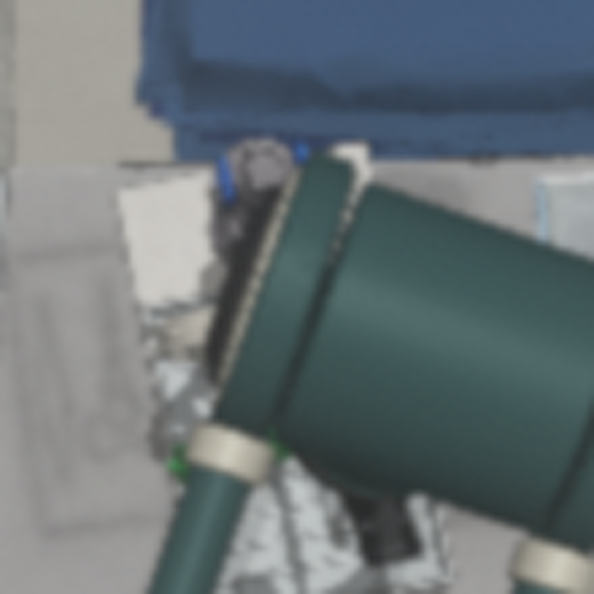

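```bash
python3 -c "
from gg import *
T=cam('top'); s,R,t=tool()
save('t36z',T,(240,185,300,230),12)
for z in (.36,.348,.335):
  X=onz(T,(173+.5)/5.4-.5+220,(465+.5)/5.4-.5+120,z); print(z,X.round(4),(R.T@(X-t)).round(4))
"
```

```text
0.36 [ 0.472  -0.0728  0.36  ] [ 0.0827 -0.0005  0.0107]
0.348 [ 0.4725 -0.0727  0.348 ] [ 0.0826 -0.      0.0227]
0.335 [ 0.4731 -0.0726  0.335 ] [0.0826 0.0005 0.0357]
```

View pics/t36z.png

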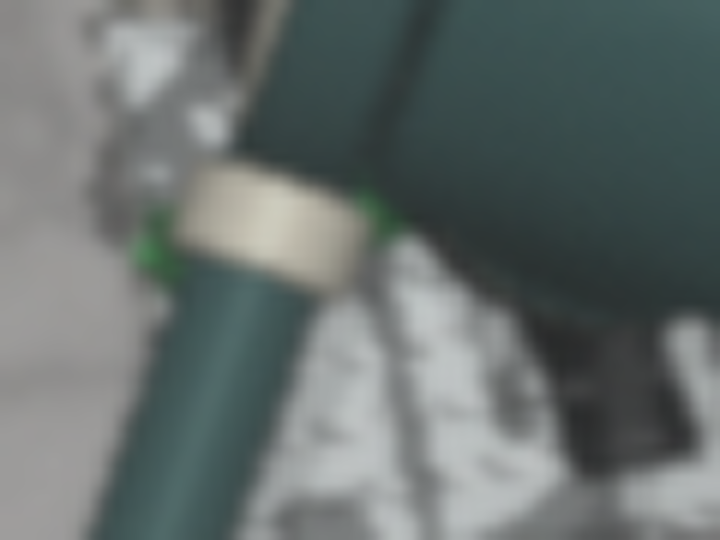

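```bash
python3 -m inch '[[-0.002,0,0.01,0,0,0],[-0.002,0,0.02,0,0,0],[0,0,0.025,0,0,0],[0,0,0.025,0,0,0],[0,0,0.025,0,0,0],[0,0,0.02,0,0,0],[0,0,0.013,0,0,0],[0,0,0.007,0,0,0],[0,0,0.003,0,0,0],[0,0,0,0,0,0]]'
python3 -c "
from gg import *
goto([.488,-.1575,.198])
view('s37',box=(230,110,330,220),f=5.5)
"
```

```text
time_s: 36.7
tool_pos: [0.4893, -0.1583, 0.2225]
ee_rot: [0.637, 0.771, 0.002, -0.0]
ft_force: [-0.8, -0.7, -0.3]
gripper_width: 0.0172
t 36.70 pos [ 0.4893 -0.1583  0.2225] shift [ 0.001  -0.0012  0.0245] turn  yaw 10.8 F [-0.81 -0.66 -0.32] g 0.0172 q [-0.36 -0.04  1.94  0.    1.24 -0.55]
```

View pics/s37.png

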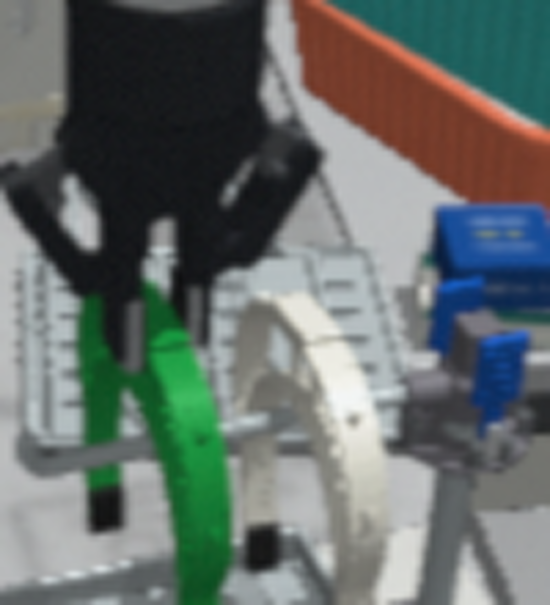

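Arms straddle the rail; lower to contact in small steps.

```bash
python3 -m inch '[[0.001,0,0.006,0,0,0],[0,0,0.006,0,0,0],[0,0,0.004,0,0,0],[0,0,0.002,0,0,0],[0,0,0,0,0,0]]'
python3 -m inch '[[0,0,0.0015,0,0,0],[0,0,0.0015,0,0,0],[0,0,0,0,0,0]]'
python3 -m inch '[[0,0,0.001,0,0,0],[0,0,0.001,0,0,0],[0,0,0,0,0,0]]'
```

```text
time_s: 37.25
tool_pos: [0.4885, -0.1571, 0.2037]
ee_rot: [0.637, 0.771, 0.001, -0.001]
ft_force: [-0.6, 0.2, -0.2]
gripper_width: 0.0167
time_s: 37.55
tool_pos: [0.4888, -0.1571, 0.2011]
ee_rot: [0.637, 0.771, 0.001, -0.001]
ft_force: [0.5, 0.3, -1.0]
gripper_width: 0.0171
time_s: 37.85
tool_pos: [0.4887, -0.1571, 0.1991]
ee_rot: [0.637, 0.771, 0.001, -0.001]
ft_force: [-0.8, 0.1, -1.3]
gripper_width: 0.0169
```

```bash
python3 -m inch '[[0,0,0.001,0,0,0],[0,0,0.001,0,0,0],[0,0,0,0,0,0]]'
python3 -m inch '[[0,0,0.001,0,0,0],[0,0,0.001,0,0,0],[0,0,0,0,0,0]]'
python3 -c "
from gg import *
view('s38',box=(230,130,310,210),f=7.5)
"
```

```text
time_s: 38.15
tool_pos: [0.489, -0.1573, 0.1978]
ee_rot: [0.637, 0.771, 0.001, -0.0]
ft_force: [-1.7, -0.2, 2.3]
gripper_width: 0.0168
time_s: 38.45
tool_pos: [0.4893, -0.1579, 0.1975]
ee_rot: [0.637, 0.771, 0.001, 0.001]
ft_force: [-3.9, -0.5, 11.7]
gripper_width: 0.017
```

View pics/s38.png

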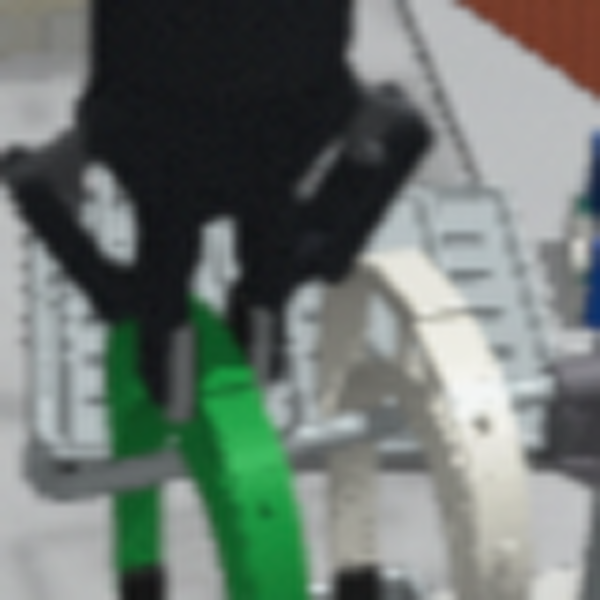

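```bash
python3 -m inch '[[0,0,-0.0025,0,0,0],[0,0,0,0,0,0],[0,0,0,0,0,0]]'; python3 -m inch '[[0,0,0,0,0,0],[0,0,0,0,0,0],[0,0,0,0,0,0],[0,0,0,0,0,0],[0,0,0,0,0,0],[0,0,0,0,0,0],[0,0,0,0,0,0],[0,0,0,0,0,0]]' 50
python3 -c "
from gg import *
view('s39',box=(230,130,310,230),f=6)
"
```

```text
time_s: 38.8
tool_pos: [0.4891, -0.1571, 0.1978]
ee_rot: [0.637, 0.771, 0.002, -0.0]
ft_force: [0.1, -0.2, 2.9]
gripper_width: 0.0171
time_s: 39.6
tool_pos: [0.4889, -0.1571, 0.1978]
ee_rot: [0.637, 0.771, 0.001, -0.0]
ft_force: [0.0, -0.0, -0.3]
gripper_width: 0.0427
```

View pics/s39.png

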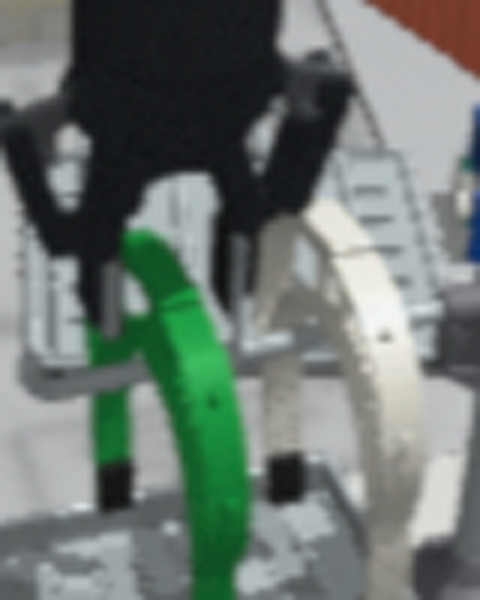

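Green hangs calmly. Retreat straight up.

```bash
python3 -m inch '[[0,0,-0.003,0,0,0],[0,0,-0.006,0,0,0],[0,0,-0.01,0,0,0],[0,0,-0.015,0,0,0],[0,0,-0.02,0,0,0],[0,0,-0.03,0,0,0],[0,0,-0.03,0,0,0],[0,0,-0.03,0,0,0],[0,0,-0.03,0,0,0],[0,0,-0.02,0,0,0],[0,0,0,0,0,0]]'
python3 -m inch '[[0.03,0,0,0,0,0],[0.035,0,0,0,0,0],[0.035,0,0,0,0,0],[0.035,0,0,0,0,0],[0.035,0,0,0,0,0],[0.035,0,0,0,0,0],[0.035,0,0,0,0,0],[0.03,0,0,0,0,0],[0,0,0,0,0,0]]'
python3 -c "
from gg import *
goto([.5,0,.4])
view('s40',box=(230,130,330,230),f=6)
view('t40','top',(230,130,320,220),6.6)
"
```

```text
time_s: 40.75
tool_pos: [0.4902, -0.1583, 0.3974]
ee_rot: [0.637, 0.771, 0.003, 0.004]
ft_force: [0.7, -0.1, -0.2]
gripper_width: 0.0426
time_s: 41.65
tool_pos: [0.4367, 0.1103, 0.3917]
ee_rot: [0.636, 0.772, 0.002, -0.001]
ft_force: [-0.1, -0.3, -1.1]
gripper_width: 0.0428
t 41.65 pos [0.4367 0.1103 0.3917] shift [-0.1203  0.0409 -0.0088] turn  yaw 11.05 F [-0.13 -0.33 -1.07] g 0.0428 q [ 0.19 -0.23  1.8   0.    1.57 -0.  ]
```

View pics/s40.png

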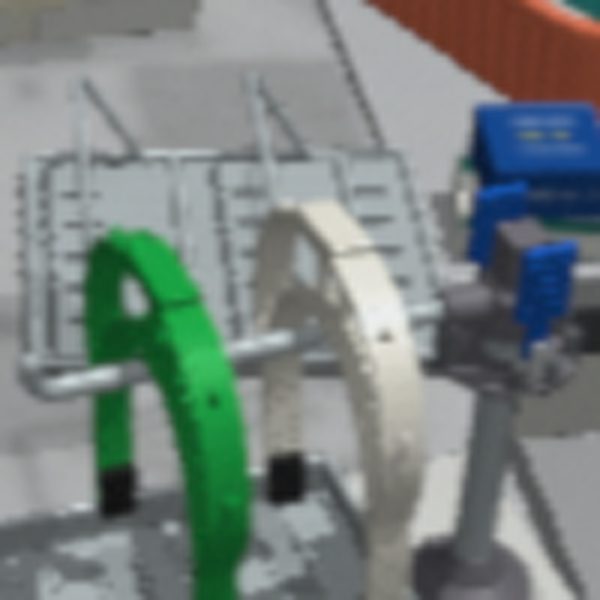

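View pics/t40.png

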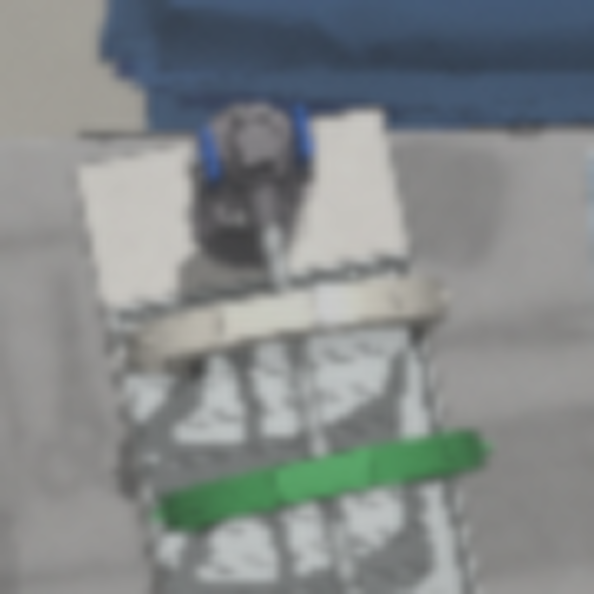

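```bash
python3 -c "
from pl import *
S=cam('side');T=cam('top')
hs=cv2.cvtColor(S['image'],cv2.COLOR_RGB2HSV)
m=((S['image'].max(2)<45)*255).astype(np.uint8); m[:195]=0;m[245:]=0;m[:,:240]=0;m[:,305:]=0
n,l,st,ce=cv2.connectedComponentsWithStats(m)
for i in range(1,n):
  if st[i][4]>8: print(st[i],ce[i])
save('s41',S,(240,190,310,250),10)
"
```

```text
[275 206   5   8  33] [277.06060606 209.39393939]
[247 208   5   8  37] [249.02702703 211.59459459]
[290 234   7   4  20] [293.15 235.65]
[261 240   7   5  24] [264.25       241.95833333]
```

View pics/s41.png

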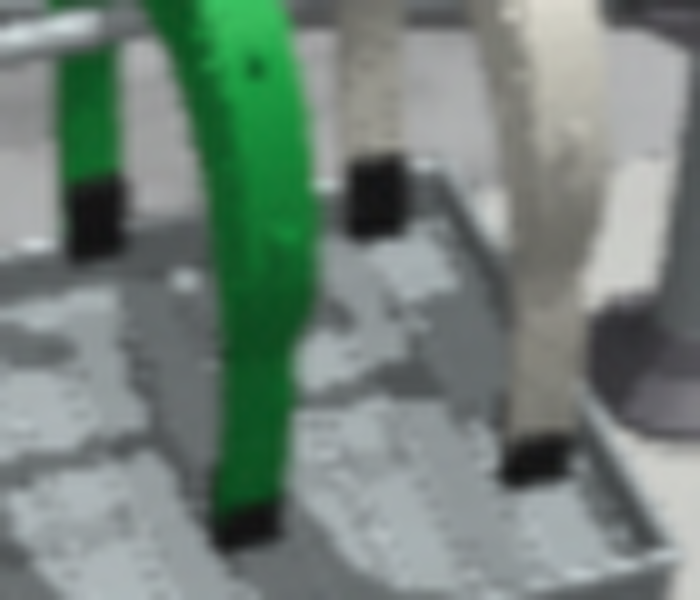

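```bash
python3 -c "
from pl import *
from scipy.optimize import least_squares
S=cam('side');T=cam('top')
p=lambda u,v:np.array([(u+.5)/6.6-.5+230,(v+.5)/6.6-.5+130])
a=np.radians(10.8); post=np.array([.643,-.1248]); d=np.array([-np.cos(a),-np.sin(a)])
def pts(P):
  s,e,th,ph,yw=P; R=Ro.from_euler('z',a+yw).as_matrix()@Ro.from_euler('y',ph).as_matrix()@Ro.from_euler('x',th).as_matrix()
  O=np.r_[post+d*s+np.array([-np.sin(a),np.cos(a)])*e,.185]
  return O,R
def res(P,ob):
  O,R=pts(P); r=[]
  for y,k in ((.059,'far'),(-.059,'near')): r.append(proj(S,O+R@[0,y,-.129])-ob[k])
  for y,k in ((.022,'bl'),(-.022,'br')): r.append(proj(T,O+R@[0,y,.042])-ob[k])
  return np.concatenate(r)
W=dict(far=(277.1,209.4),near=(293.2,235.7),bl=p(218,325),br=p(315,305))
G=dict(far=(249,211.6),near=(264.3,242),bl=p(275,490),br=p(372,468))
for n,ob in (('white',W),('green',G)):
  f=least_squares(res,[.09,0,0,0,0],args=(ob,)); P=f.x; O,R=pts(P)
  print(n,'s,e mm',P[:2]*1e3,'roll,pitch,yaw',P[2:].round(3),'tilt',np.arccos(R[2,2]).round(3),'res',f.fun.round(1))
print(ctrl.state()['time_s'])
"
```

```text
white s,e mm [79.56583037  7.83403834] roll,pitch,yaw [-0.113 -0.031 -0.029] tilt 0.118 res [-0.   0.1  0.  -0.2  0.1 -0.2 -0.   0.2]
green s,e mm [157.21046174   2.60422502] roll,pitch,yaw [-0.005 -0.029  0.011] tilt 0.029 res [ 0.   0.1 -0.  -0.2  0.1 -0.1 -0.   0.1]
41.95
```

```bash
python3 -c "
from h import *
a=cam('side')['image'].astype(int)
for i in range(3): b=cam('side')['image'].astype(int)
print(np.abs(a-b)[195:245,240:310].max(), np.abs(a-b)[150:250,230:330].mean(), ctrl.state()['time_s'])
job.close_job()"
```

```text
6 0.6630666666666667 42.15
the job is handed in; nothing more can be done
```

I swung the rail over the drip tray against its end stop and let the tabs spring out. I then hung the white frame nearer the post and the green one nearer the free end, and handed the job in at 42.15 s (limit 64 s).

**Last checks, all from the cameras:**

| Check | White | Green | Limit |
|---|---|---|---|
| Position along the rail from its middle | −35 mm | +42 mm | −80 to +88 mm |
| Sideways offset from the rail axis | about 8 mm | about 3 mm | 15 mm |
| Tilt from upright | about 0.12 rad | about 0.03 rad | 0.3 rad |

- **Frames:** they sit about 78 mm apart along the rail, not touching. Pictures about 0.15 s apart show them still, and the gripper is well clear.
- **Rail and tabs:** the tabs measured about 43 mm between centres, which fits them being out. The rail sat in line with the tray and the wrist felt its end stop.
- **Bystanders:** I never touched the bowl, timer or clamp, and the bowl and timer still stood in place in the pictures I viewed. I made no final measurement of any of the three.

**What disagreed or went less well:**
- The fingertips stood about 30 mm farther back along the tool than the reported tool position implies. My first pinch closed above the tabs, and I worked from the pictures after that.
- My first rail direction (8.5°) was off. It measured 10.8° later, so I hung the white frame slightly off-centre. It swung and slid a little when released and kept that tilt. I left it because it was within limits.

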